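Cap the canister with its nested lids, then lift off the outer lid alone

ROBOT

A 7-joint arm with a two-finger parallel gripper is mounted at the origin on a cart in front of the work surface, level with it; the furniture and walls round the work are solid. World frame = base frame: x ahead of the robot, y to its left, z up, the work surface at z = 0. Lengths are in m, angles in rad, forces in N, time in s.
With the tool pointing down it reaches from about 0.4 to 0.85 m from the base axis. Payload 4.5 kg.
Tool frame: the origin (TCP) lies at the very end of the fingers, on their centre line; the grasp point (between the pads) lies 19 mm behind it; z points along the fingers, x is the direction in which the jaws open and shut, and the axes are right-handed (so a half turn about z gives the same grasp; the last joint's range is limited). The gripper opens to 85 mm and grips with 20 to 120 N. Pads are 22 mm wide; open, the fingers measure 114 mm over their backs; the gripper's body (76 mm by 85 mm) begins 54 mm behind the grasp point. The pads swing forward as they close: fully open they stand 13 mm farther back than shut.
Start: joints at [-1.201, 0.689, -0.195, 1.565, 0.157, 0.902, -0.215], TCP at [0.206, 0.59, 0.231] pointing down, gripper open.
Joint ranges: [-3.01, 3.01], [-0.46, 2.08], [-1.47, 1.51], [0.13, 2.56], [-1, 4.14], [0.04, 2.09], [-2.66, 2.66]. Speed limits (rad/s): [2.57, 2.57, 3.14, 3.14, 3.14, 3.14, 3.14].

INTERFACE

Orientations are given as a 3x3 rotation matrix whose columns are the frame's x, y, z axes.
In Python, from plant import get_state, viewer, close_job, finder gives the robot as it stands. The module is installed in compiled form; this text tells all that it offers.
- The arm moves only by the tool carry_out, never from a script. Its argument "deltas" is a list of rows, each an object of numbers: "fingers": the gripper's target within -1 to 1 (fully open at 1, half-way at 0, shut at -1); "x", "y", "z": the shift along the tool's x, y, z in units of 250 mm (1.0 is 250 mm); "rx", "ry", "rz": the turn, a rotation vector about the tool's x, y, z in units of 90 degrees (1.0 is 90 degrees). In form: [{"fingers": .., "x": .., "y": .., "z": .., "rx": .., "ry": .., "rz": ..}, ...]. A call has exactly 8 rows; each row is the pose to reach, as a shift and turn from the pose commanded when the call began, along the tool's axes at that moment; what a row does not reach only later rows make up. A row lasts 1/10 s, in which the tool goes at most 50 mm and 8.59 degrees, less where a joint would pass 70% of its speed; a pose out of reach is approached as far as the arm can. A call with a number of a shift or a turn outside -1 to 1 is refused whole. A call with a gripper value outside its range is refused whole. The fingers move at their own pace and stop on an object; the grip force is fixed at half the most. Time passes only in rows, so rows that repeat a pose let the fingers close, or fill a call up. It gives the time, the measured TCP pose, the force and the opening at its end, in the units of the state.
- get_state(): the state, without advancing time (a new reading comes with each control period).
- viewer.grab_frame(name): name is "scene" or "side" or "wrist"; returns (picture, depth): 400x640x3 uint8, red, green, blue; 400x640 float32, m along the optical axis (not along the pixel's ray), 0 where there is no reading.
- viewer.get_calibration(name): a dict with "fx", "fy", "cx", "cy" (pixels), "world_from_camera" (4x4, takes a point from camera to world coordinates). Camera axes: x right, y down, z forward; pixel columns grow to the right and rows downward; lengths in m; the calibration is good to about 2 mm. The wrist camera is an equidistant fisheye: a pixel r from the principal point sees the ray r / f radians off the axis. A picture is of the moment at which its call begins: read the wrist's pose just before it. get_calibration takes no time and is no camera call; for the wrist camera it gives the pose at the moment of the call.
- close_job(): hands the job in, once; it reports no verdict.
Trained networks look in the newest picture that a camera, given by its name, has taken for a name from the list of things; names that differ only in an ending like _2 or _b are one class to them, and where a whole thing is asked for, a point or a joint stands for the part that bears it (a point fixed in the world has none). Each returns a list of dicts, best first, with "conf" (0 to 1); they miss things now and then, are a little off and sometimes report something else, mostly with a low value. They report only what shows in the picture. A call takes as long as a camera call. They do not tell look-alikes from the thing itself.
- finder.boxes_of(name, camera): "extent" ([left, top, right, bottom] in pixels, round what is visible of it).
- finder.regions_of(name, camera): "region" (400x640 bool, what is visible of it) and "extent" ([left, top, right, bottom] in pixels, round what is visible of it).
- finder.landmark_of(name, camera): "pixel" ([column, row] in pixels: a listed point, or the origin of a listed thing).
The state is a dict: "clock": time; "qpos": joint angles; "dq": joint speeds; "effort": joint torques, N m; "position": TCP position; "tool_rot": TCP orientation; "contact_force": force on the tool from outside, world axes, zero at the start; "wrist_torque": the same for the moment, N m; "opening": opening from 0.0 (shut) to 1.0 (fully open).
Only numpy, scipy, OpenCV 4.12 (cv2) and the standard library are available. Lean on these libraries where they do the work, as an engineer would, in place of code of your own. Each camera call takes 0.05 s, during which the arm holds its last target.

TASK

Lift the hold-down bridge off the canister and hang it over the horizontal rail, let go. Then pick up the nested pair of lids together by the inner lid's stem, lower both onto the canister without dropping them until the inner lid sits home on its ledge and the outer lid on the rim, and let go of the stem. Finally take the outer lid by its collar, lift it straight off alone so that the inner lid stays seated as it is, and finish while still holding the outer lid level, about 12 cm above where it sat; leave the mug, cup and wax cake alone.

Things in the scene. Friction and masses are not known exactly. Their poses are not given: they have to be found in the camera images.
- canister: Round dark steel canister, open on top, fixed to the bench: 84 mm across, 70 mm high, base flange 100 mm across, 5 mm thick. Bore 76 mm; a ledge inside, 12 mm below the rim (58 mm above the bench), carries the inner lid. Origin: centre of the underside, z up. It and the pair of lids stand one at the right, one nearer the middle, either way round.
- canister_mouth (a point): Centre of the canister's rim, 70 mm above the bench.
- bridge: Loose steel hold-down bridge, an upside-down U over the canister's mouth, 0.22 kg. Plate 104 mm (its x) by 28 mm (its y), 4 mm thick, resting on the rim; legs at both x ends reach 54 mm below the plate, 96 mm apart inside, 120 mm over the feet. Origin: centre of the plate's underside. Hung, its plate lies on the bar with a leg either side, its y along the bar; its weight is below the plate.
- bridge_grip (a point): On the bridge's black upright grip block (16 mm along the bridge's x, 36 mm along its y, from 4 to 42 mm above the plate's underside), 27 mm above the plate's underside. Pinch it across its 16 mm (fingers closing along the bridge's x).
- rail: Fixed steel rail on the left of the bench: a horizontal bar, 12 mm thick, 220 mm long along its y, on two posts at its ends; bar axis 150 mm above the bench. Origin on the bench below the middle.
- rail_mid (a point): Middle of the bar, on its axis.
- inner_lid: Loose metal inner lid, 0.25 kg: disc 68 mm across, 6 mm thick, with a central upright stem 16 mm thick, top 76 mm above the disc's underside (its origin). It starts on the bench under the outer lid, stem standing up through it. Raised by the stem, the disc comes up under the outer lid after 7 mm and carries it along. On the canister the disc has 4 mm of play all round.
- stem_grip (a point): On the stem, 66 mm above the inner lid's underside (10 mm below the stem's top).
- outer_lid: Loose metal outer lid, 0.18 kg: round cover 106 mm across, 4 mm thick; a skirt, 100 mm wide inside, reaches 13 mm below it; on top an upright collar 44 mm across, up to 32 mm above the cover's underside, with a 24 mm hole for the stem. Origin: centre of the cover's underside. It stands on its skirt at first; seated, its cover lies on the rim and the stem's top is 64 mm above the rim.
- collar_grip (a point): On the collar's axis, 25 mm above the cover's underside. Seated on the canister it is 95 mm above the bench.
- mug: Bystander: pale mug, 82 mm wide, 94 mm high; origin at its underside.
- steel_cup: Bystander: open dark steel cup, 66 mm wide, 38 mm high; origin at its underside.
- wax_cake: Bystander: round wax cake, 68 mm wide, 21 mm high; origin at its underside.
Mind the look-alikes: they are no part of the job. Leave any orange or purple look-alike of the canister alone.

How it is judged:
By the outcome, as a careful person would: the job done as asked, in the order asked, and still so for the second after the job is handed in, while the arm keeps its last pose, push and grip.
It also fails if it takes over 64 s, if anything falls off the work surface, if the arm or the gripper's body presses on something with over 40 N, if the wrist force passes 120 N, or if a joint passes its speed limit or range.

## Working session

There is one attempt and no reset: what is moved stays moved. The work goes in short steps, Python scripts to look and compute and a tool call to move; the robot and the scene stay as the last step left them, time stands still between calls to the robot, and variables do not carry over. Pictures are saved under pics/ and viewed, and the job is handed in when it is done.

Besides the shell and the picture viewer there is one more tool, called after ">>>" by a JSON object that holds its "name" and its "arguments". carry_out: Moves the arm, as the interface text tells. Shifts and turns lie within -1 to 1; 1 stands for 250 mm of shift or 90 degrees of turn. Its arguments: {"type":"object","properties":{"deltas":{"type":"array","items":{"type":"object","properties":{"fingers":{"type":"number"},"x":{"type":"number"},"y":{"type":"number"},"z":{"type":"number"},"rx":{"type":"number"},"ry":{"type":"number"},"rz":{"type":"number"}}}}},"required":["deltas"]}

```bash
mkdir -p pics; cat > h.py <<'E'
import numpy as np, cv2
from plant import get_state, viewer, close_job, finder
def save(name,fn):
    im,d=viewer.grab_frame(name); cv2.imwrite('pics/'+fn,im[:,:,::-1]); np.save('pics/'+fn+'.npy',d); return im,d
def cloud(name,d,cal=None):
    c=cal or viewer.get_calibration(name); T=np.array(c['world_from_camera'])
    v,u=np.mgrid[0:400,0:640]
    x=(u-c['cx'])/c['fx'];y=(v-c['cy'])/c['fy']
    P=np.stack([x*d,y*d,d],-1)@T[:3,:3].T+T[:3,3]
    P[d==0]=np.nan
    return P
E
python3 - <<'E'
from h import *
s=get_state();print(s['clock'],s['position'],s['tool_rot'],s['opening'])
for n in('scene','side'):
    save(n,n+'1.png');c=viewer.get_calibration(n);print(n,c)
E
```

```text
0.0 [0.20579211 0.58941477 0.23044464] [[ 3.29468776e-01  9.44166350e-01 -4.79129423e-04]
 [ 9.44164481e-01 -3.29469081e-01 -1.88595747e-03]
 [-1.93851591e-03  1.68987118e-04 -9.99998107e-01]] 0.9995762880270693
scene {'fx': 432.1348891894331, 'fy': 432.1348891894331, 'cx': 321.83332452630697, 'cy': 197.93900559759263, 'world_from_camera': array([[ 0.58718927, -0.42856452,  0.68668859, -0.28894346],
       [-0.80938861, -0.30044496,  0.50460173, -0.65533102],
       [-0.00994228, -0.85209464, -0.5232933 ,  0.73132612],
       [ 0.        ,  0.        ,  0.        ,  1.        ]])}
side {'fx': 379.74238594522785, 'fy': 379.74238594522785, 'cx': 317.36786530036915, 'cy': 203.46063523063808, 'world_from_camera': array([[-0.99950283, -0.01457711,  0.02795717,  0.49603192],
       [-0.03133278,  0.36038328, -0.93227793,  0.96916022],
       [ 0.00351462, -0.93269041, -0.36066085,  0.50083374],
       [ 0.        ,  0.        ,  0.        ,  1.        ]])}
```

View pics/scene1.png

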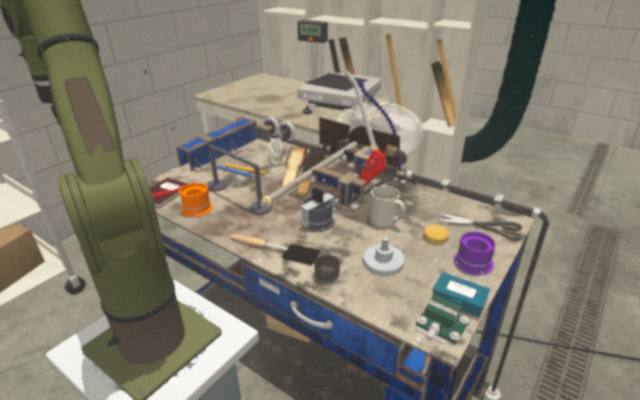

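View pics/side1.png

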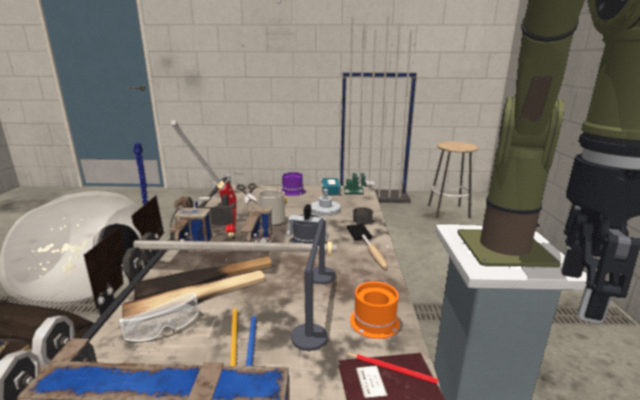

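```bash
python3 - <<'E'
from h import *
for n in('scene','side'):
    d=np.load(f'pics/{n}1.png.npy');P=cloud(n,d)
    np.save(f'pics/P_{n}.npy',P)
    for o in ['canister','bridge','bridge_grip','rail','rail_mid','inner_lid','stem_grip','outer_lid','collar_grip','mug','steel_cup','wax_cake','canister_mouth']:
        try:
            if o in('bridge','canister','rail','outer_lid','inner_lid','mug','steel_cup','wax_cake'):
                for r in finder.regions_of(o,n)[:3]:
                    m=r['region']; Q=P[m]; Q=Q[~np.isnan(Q[:,0])]
                    print(n,o,round(r['conf'],2),np.round(r['extent']),m.sum(),'med',np.nanmedian(Q,0).round(3),'p2',np.percentile(Q,2,axis=0).round(3),'p98',np.percentile(Q,98,axis=0).round(3))
            else:
                for r in finder.landmark_of(o,n)[:3]:
                    u,v=np.round(r['pixel']).astype(int)
                    print(n,o,round(r['conf'],2),np.round(r['pixel'],1),P[v,u].round(3))
        except Exception as e: print(n,o,e)
print(get_state()['clock'])
E
```

```text
scene canister 0.97 [453. 231. 496. 274.] 1432 med [ 0.613 -0.459  0.046] p2 [ 0.593 -0.498  0.003] p98 [ 0.675 -0.417  0.071]
scene canister 0.95 [302. 194. 333. 233.] 643 med [ 0.531 -0.044  0.038] p2 [ 0.509 -0.063  0.004] p98 [0.581 0.019 0.071]
scene canister 0.9 [179. 182. 213. 219.] 918 med [0.387 0.318 0.046] p2 [0.354 0.293 0.003] p98 [0.436 0.376 0.071]
scene bridge 0.88 [302. 186. 338. 228.] 511 med [ 0.545 -0.018  0.074] p2 [ 0.495 -0.041  0.001] p98 [0.606 0.062 0.113]
scene bridge_grip 0.81 [312.8 195.5] [ 0.548 -0.009  0.089]
scene rail 0.84 [206. 145. 270. 215.] 815 med [0.511 0.265 0.057] p2 [0.481 0.141 0.006] p98 [0.548 0.408 0.157]
scene rail_mid 0.64 [231.5 158.3] [ 0.713  0.506 -0.002]
scene stem_grip 0.45 [384.8 241.6] [ 0.498 -0.271  0.071]
scene outer_lid 0.55 [363. 243. 404. 276.] 979 med [ 0.488 -0.277  0.018] p2 [ 0.454 -0.316  0.002] p98 [ 0.55  -0.22   0.046]
scene outer_lid 0.24 [313. 254. 340. 280.] 623 med [ 0.388 -0.171  0.021] p2 [ 0.351 -0.205  0.002] p98 [ 0.414 -0.143  0.039]
scene collar_grip 0.62 [380.9 249.9] [ 0.495 -0.264  0.044]
scene mug 0
[... 2074 characters left out ...]
9] [ 0.549 -0.009  0.094]
side mug 0.75 [255. 187. 286. 225.] 667 med [ 0.666 -0.144  0.071] p2 [ 0.638 -0.318  0.001] p98 [ 0.717 -0.129  0.093]
side steel_cup 0.74 [355. 206. 376. 229.] 290 med [ 0.383 -0.153  0.024] p2 [ 0.355 -0.208  0.003] p98 [ 0.411 -0.141  0.037]
side wax_cake 0.38 [260. 188. 285. 225.] 561 med [ 0.665 -0.143  0.073] p2 [ 0.639 -0.212  0.009] p98 [ 0.711 -0.13   0.093]
side wax_cake 0.29 [293. 217. 340. 351.] 2172 med [0.522 0.385 0.023] p2 [0.486 0.152 0.003] p98 [0.556 0.42  0.156]
side canister_mouth 0.95 [305.3 216.9] [ 0.56  -0.004  0.083]
side canister_mouth 0.81 [294.1 171.5] [ 0.635 -0.5    0.067]
side canister_mouth 0.64 [377.9 297.9] [0.391 0.31  0.04 ]
1.4
```

```bash
python3 - <<'E'
import cv2
a=cv2.imread('pics/scene1.png');b=cv2.imread('pics/side1.png')
cv2.imwrite('pics/s_c.png',cv2.resize(a[130:300,140:440],None,fx=2.66,fy=2.66,interpolation=3))
cv2.imwrite('pics/d_c.png',cv2.resize(b[160:360,130:430],None,fx=2.66,fy=2.66,interpolation=3))
E
```

```text
(no output)
```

View pics/s_c.png

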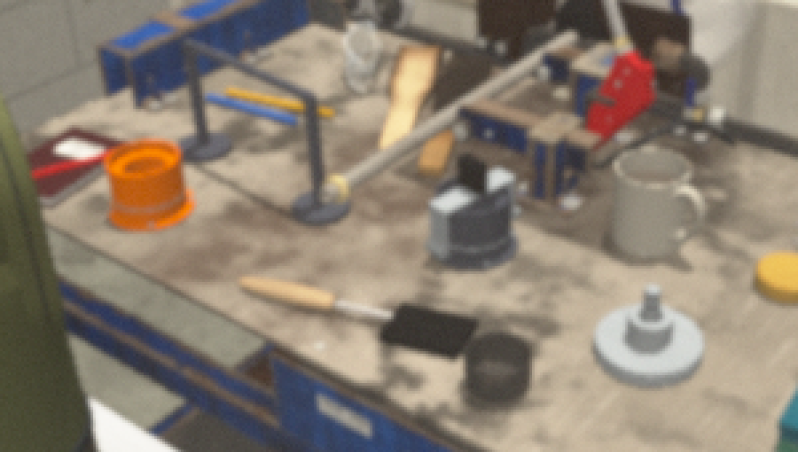

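View pics/d_c.png

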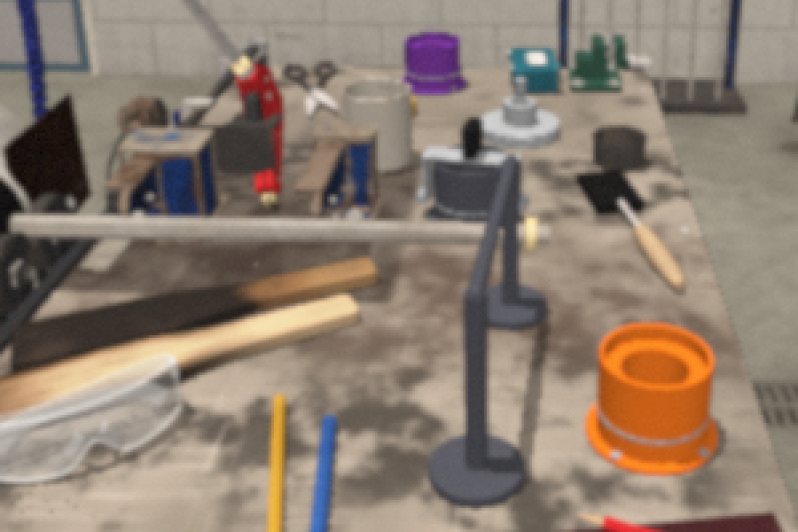

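```bash
python3 - <<'E'
from h import *
Ps={n:np.load(f'pics/P_{n}.npy') for n in('scene','side')}
def sel(lo,hi,which=('scene','side')):
    out={}
    for n in which:
        P=Ps[n].reshape(-1,3); m=np.all((P>lo)&(P<hi),1); out[n]=P[m]
    return out
def fitline(Q):
    c=Q[:,:2].mean(0);w=np.linalg.svd(Q[:,:2]-c,full_matrices=False)[2][0];t=(Q[:,:2]-c)@w
    return c.round(4),np.degrees(np.arctan2(w[1],w[0])).round(1),t.min().round(3),t.max().round(3)
for n,Q in sel([.45,.14,.13],[.6,.44,.165]).items(): print('bar',n,len(Q),fitline(Q),Q.min(0).round(3),Q.max(0).round(3))
for n,Q in sel([.45,-.1,.072],[.65,.07,.085]).items(): print('plate',n,len(Q),fitline(Q),Q.min(0).round(3),Q.max(0).round(3))
for n,Q in sel([.45,-.1,.09],[.65,.07,.13]).items(): print('grip',n,len(Q),fitline(Q),Q.mean(0),Q.min(0).round(3),Q.max(0).round(3))
for n,Q in sel([.45,-.35,.05],[.56,-.2,.1]).items(): print('stem',n,len(Q),Q.mean(0),Q.min(0).round(3),Q.max(0).round(3))
for n,Q in sel([.45,-.35,.026],[.56,-.2,.046]).items(): print('collar',n,len(Q),Q.mean(0),Q.min(0).round(3),Q.max(0).round(3))
def circ(Q):
    A=np.c_[2*Q[:,:2],np.ones(len(Q))];s=np.linalg.lstsq(A,(Q[:,:2]**2).sum(1),rcond=None)[0];return s[:2].round(4),np.sqrt(s[2]+s[0]**2+s[1]**2).round(4)
for n,Q in sel([.49,-.1,.012],[.62,.07,.06]).items():
    r=np.hypot(Q[:,0]-.551,Q[:,1]+.022);Q=Q[(r<.0455)&(r>.036)];print('can',n,len(Q),circ(Q))
for n,Q in sel([.43,-.34,.004],[.57,-.2,.013]).items(): 
    print('skirt',n,len(Q),circ(Q))
# rod
Q=Ps['side'][230:242,150:320:20];print(Q[6].round(3))
E
```

```text
bar scene 264 (array([0.5143, 0.2702]), np.float64(85.2), np.float64(-0.109), np.float64(0.13)) [0.5   0.161 0.13 ] [0.534 0.4   0.159]
bar side 445 (array([0.5214, 0.313 ]), np.float64(84.5), np.float64(-0.148), np.float64(0.084)) [0.502 0.165 0.13 ] [0.537 0.396 0.157]
plate scene 189 (array([ 0.5474, -0.0199]), np.float64(168.1), np.float64(-0.059), np.float64(0.048)) [ 0.5   -0.062  0.072] [0.607 0.019 0.084]
plate side 127 (array([ 0.5601, -0.0189]), np.float64(-10.2), np.float64(-0.056), np.float64(0.046)) [ 0.504 -0.043  0.072] [ 0.606 -0.001  0.084]
grip scene 103 (array([ 0.5491, -0.0225]), np.float64(-94.3), np.float64(-0.022), np.float64(0.016)) [ 0.54905048 -0.02250666  0.10406946] [ 0.542 -0.039  0.09 ] [ 0.561 -0.001  0.114]
grip side 75 (array([ 0.5535, -0.013 ]), np.float64(71.1), np.float64(-0.025), np.float64(0.013)) [ 0.55346139 -0.01296266  0.10358465] [ 0.544 -0.036  0.09 ] [ 0.563 -0.001  0.112]
stem scene 69 [ 0.50198686 -0.26763323  0.06587499] [ 0.496 -0.274  0.05 ] [ 0.513 -0.258  0.079]
stem side 39 [ 0.50669447 -0.26444069  0.06414363] [ 0.5   -0.271  0.051] [ 0.514 -0.257  0.076]
collar scene 174 [ 0.49675806 -0.27021256  0.03941281] [ 0.481 -0.288  0.026] [ 0.528 -0.246  0.046]
collar side 95 [ 0.50649659 -0.25639944  0.03804289] [ 0.486 -0.286  0.026] [ 0.528 -0.243  0.046]
can scene 256 (array([ 0.5523, -0.0206]), np.float64(0.0396))
can side 299 (array([ 0.555 , -0.0177]), np.float64(0.0383))
skirt scene 123 (array([ 0.5031, -0.2665]), np.float64(0.0502))
skirt side 72 (array([ 0.506 , -0.2663]), np.float64(0.051))
[[ 0.964  0.079  0.058]
 [ 0.951 -0.006  0.016]
 [ 0.897 -0.019  0.011]
 [ 0.835 -0.008  0.017]
 [ 0.78  -0.022  0.012]
 [ 0.693  0.105  0.075]
 [ 0.662 -0.017  0.016]
 [ 0.604 -0.014  0.019]
 [ 0.545  0.021  0.037]]
```

```bash
cat >> h.py <<'E'
from scipy.spatial.transform import Rotation as Ro
def go(x,y,z,yaw,base=None):
    s=get_state(); R=np.array(s['tool_rot']); p=np.array(s['position'])
    a=np.radians(yaw); Rt=np.array([[np.cos(a),np.sin(a),0],[np.sin(a),-np.cos(a),0],[0,0,-1]])
    d=R.T@(np.array([x,y,z])-p)/.25; rv=Ro.from_matrix(R.T@Rt).as_rotvec()/(np.pi/2)
    print('t',s['clock'],'p',p.round(4),'yaw',np.degrees(np.arctan2(R[1,0],R[0,0])).round(2),'open',round(s['opening'],3),'F',np.array(s['contact_force']).round(1))
    print('d',d.round(4),'r',rv.round(4))
E
python3 - <<'E'
from h import *
go(.553,-.02,.22,-11)
go(.39,.27,.24,30)
P=np.load('pics/P_scene.npy')
for t in np.linspace(0,1,6):
    u,v=(np.array([275,197])*(1-t)+t*np.array([350,150])).astype(int); print(P[v,u].round(3))
E
```

```text
t 1.4 p [0.2059 0.5901 0.2313] yaw 70.77 open 0.999 F [-0.2 -0.8 -0.3]
d [-1.847   2.1148  0.0451] r [-0.000e+00 -1.000e-04  9.085e-01]
t 1.4 p [0.2059 0.5901 0.2313] yaw 70.77 open 0.999 F [-0.2 -0.8 -0.3]
d [-0.9665  1.1171 -0.0348] r [-0.00e+00 -1.00e-04  4.53e-01]
[0.523 0.116 0.054]
[0.591 0.114 0.057]
[0.669 0.116 0.053]
[0.705 0.081 0.085]
[0.844 0.117 0.05 ]
[0.885 0.082 0.079]
```

>>> {"name": "carry_out", "arguments": {"deltas": [{"fingers": 1, "x": -0.12, "y": 0.13, "z": -0.03, "rz": 0.06}, {"fingers": 1, "x": -0.25, "y": 0.27, "z": -0.04, "rz": 0.12}, {"fingers": 1, "x": -0.37, "y": 0.42, "z": -0.04, "rz": 0.18}, {"fingers": 1, "x": -0.5, "y": 0.56, "z": -0.04, "rz": 0.24}, {"fingers": 1, "x": -0.62, "y": 0.7, "z": -0.04, "rz": 0.3}, {"fingers": 1, "x": -0.74, "y": 0.84, "z": -0.04, "rz": 0.36}, {"fingers": 1, "x": -0.86, "y": 0.97, "z": -0.04, "rz": 0.42}, {"fingers": 1, "x": -0.9, "y": 1.0, "z": -0.04, "rz": 0.45}]}}

```text
invalid input
```

```bash
python3 - <<'E'
from h import *
go(.553,-.02,.22,-11)
E
```

```text
t 1.4 p [0.2059 0.5901 0.2313] yaw 70.77 open 0.999 F [-0.2 -0.8 -0.3]
d [-1.847   2.1148  0.0451] r [-0.000e+00 -1.000e-04  9.085e-01]
```

>>> {"name": "carry_out", "arguments": {"deltas": [{"fingers": 1, "x": -0.12, "y": 0.13, "z": -0.03, "rx": 0, "ry": 0, "rz": 0.06}, {"fingers": 1, "x": -0.25, "y": 0.27, "z": -0.04, "rx": 0, "ry": 0, "rz": 0.12}, {"fingers": 1, "x": -0.37, "y": 0.42, "z": -0.04, "rx": 0, "ry": 0, "rz": 0.18}, {"fingers": 1, "x": -0.5, "y": 0.56, "z": -0.04, "rx": 0, "ry": 0, "rz": 0.24}, {"fingers": 1, "x": -0.62, "y": 0.7, "z": -0.04, "rx": 0, "ry": 0, "rz": 0.3}, {"fingers": 1, "x": -0.74, "y": 0.84, "z": -0.04, "rx": 0, "ry": 0, "rz": 0.36}, {"fingers": 1, "x": -0.86, "y": 0.97, "z": -0.04, "rx": 0, "ry": 0, "rz": 0.42}, {"fingers": 1, "x": -0.9, "y": 1.0, "z": -0.04, "rx": 0, "ry": 0, "rz": 0.45}]}}

```text
clock: 2.2
position: [0.3705, 0.2901, 0.2415]
tool_rot: [[0.869, 0.494, 0.001], [0.494, -0.869, -0.003], [-0.0, 0.003, -1.0]]
contact_force: [-0.3, 0.0, 0.6]
opening: 0.999
```

```bash
python3 - <<'E'
from h import *
go(.553,-.02,.22,-11)
E
```

```text
t 2.2 p [0.3705 0.2901 0.2415] yaw 29.63 open 0.999 F [-0.3  0.   0.6]
d [0.0214 1.4387 0.0906] r [ 0.002  -0.0006  0.4515]
```

>>> {"name": "carry_out", "arguments": {"deltas": [{"fingers": 1, "x": 0, "y": 0.13, "z": 0, "rx": 0, "ry": 0, "rz": 0.06}, {"fingers": 1, "x": 0, "y": 0.27, "z": 0, "rx": 0, "ry": 0, "rz": 0.12}, {"fingers": 1, "x": 0, "y": 0.42, "z": 0, "rx": 0, "ry": 0, "rz": 0.18}, {"fingers": 1, "x": 0, "y": 0.56, "z": 0, "rx": 0, "ry": 0, "rz": 0.24}, {"fingers": 1, "x": 0, "y": 0.7, "z": 0, "rx": 0, "ry": 0, "rz": 0.3}, {"fingers": 1, "x": 0, "y": 0.84, "z": 0, "rx": 0, "ry": 0, "rz": 0.36}, {"fingers": 1, "x": 0, "y": 0.97, "z": 0, "rx": 0, "ry": 0, "rz": 0.42}, {"fingers": 1, "x": 0, "y": 1.0, "z": 0, "rx": 0, "ry": 0, "rz": 0.45}]}}

```text
clock: 3.0
position: [0.4958, 0.0759, 0.2416]
tool_rot: [[0.983, -0.186, 0.002], [-0.186, -0.983, -0.002], [0.003, 0.001, -1.0]]
contact_force: [0.1, 0.9, 0.8]
opening: 0.998
```

```bash
python3 - <<'E'
from h import *
go(.553,-.02,.22,-11)
E
```

```text
t 3.0 p [0.4958 0.0759 0.2416] yaw -10.7 open 0.998 F [0.1 0.9 0.8]
d [0.2958 0.3344 0.0874] r [ 0.0007 -0.0016  0.0033]
```

>>> {"name": "carry_out", "arguments": {"deltas": [{"fingers": 1, "x": 0.1, "y": 0.11, "z": 0, "rx": 0, "ry": 0, "rz": 0}, {"fingers": 1, "x": 0.2, "y": 0.23, "z": 0.04, "rx": 0, "ry": 0, "rz": 0}, {"fingers": 1, "x": 0.3, "y": 0.34, "z": 0.08, "rx": 0, "ry": 0, "rz": 0}, {"fingers": 1, "x": 0.3, "y": 0.34, "z": 0.08, "rx": 0, "ry": 0, "rz": 0}, {"fingers": 1, "x": 0.3, "y": 0.34, "z": 0.08, "rx": 0, "ry": 0, "rz": 0}, {"fingers": 1, "x": 0.3, "y": 0.34, "z": 0.08, "rx": 0, "ry": 0, "rz": 0}, {"fingers": 1, "x": 0.3, "y": 0.34, "z": 0.08, "rx": 0, "ry": 0, "rz": 0}, {"fingers": 1, "x": 0.3, "y": 0.34, "z": 0.08, "rx": 0, "ry": 0, "rz": 0}]}}

```text
clock: 3.8
position: [0.5523, -0.0162, 0.2216]
tool_rot: [[0.984, -0.176, 0.0], [-0.176, -0.984, 0.001], [0.0, -0.001, -1.0]]
contact_force: [-0.4, 1.2, -0.1]
opening: 0.998
```

```bash
cat >> h.py <<'E'
def wcloud(d,c):
    T=np.array(c['world_from_camera']); v,u=np.mgrid[0:400,0:640]
    x=(u-c['cx'])/c['fx'];y=(v-c['cy'])/c['fy'];r=np.hypot(x,y)+1e-12
    k=np.tan(np.minimum(r,1.5))/r
    P=np.stack([x*k*d,y*k*d,d],-1)@T[:3,:3].T+T[:3,3]; P[d==0]=np.nan
    return P
def circ(Q):
    A=np.c_[2*Q[:,:2],np.ones(len(Q))];s=np.linalg.lstsq(A,(Q[:,:2]**2).sum(1),rcond=None)[0];return s[:2].round(4),np.sqrt(s[2]+s[0]**2+s[1]**2).round(4)
def wproj(p,c):
    T=np.linalg.inv(np.array(c['world_from_camera']));q=T[:3,:3]@np.array(p)+T[:3,3]
    th=np.arctan2(np.hypot(q[0],q[1]),q[2]);ph=np.arctan2(q[1],q[0]);return c['cx']+c['fx']*th*np.cos(ph),c['cy']+c['fy']*th*np.sin(ph)
E
python3 - <<'E'
from h import *
go(.553,-.02,.078,-11)
c=viewer.get_calibration('wrist'); im,d=save('wrist','w1.png'); P=wcloud(d,c)
print({k:c[k] for k in('fx','cx','cy')})
Q=P.reshape(-1,3)
G=Q[np.all((Q>[.49,-.08,.1])&(Q<[.62,.05,.125]),1)];print('grip top',len(G),G.min(0).round(3),G.max(0).round(3),cv2.minAreaRect(G[:,:2].astype(np.float32)*1000))
G=Q[np.all((Q>[.49,-.08,.069])&(Q<[.62,.05,.08]),1)];print('plate',len(G),cv2.minAreaRect(G[:,:2].astype(np.float32)*1000))
for o in('bridge_grip','bridge','canister_mouth'):
    for r in finder.landmark_of(o,'wrist')[:2]:
        u,v=np.round(r['pixel']).astype(int);print(o,r['conf'],u,v,P[v,u].round(3))
E
```

```text
t 3.8 p [ 0.5523 -0.0162  0.2216] yaw -10.12 open 0.998 F [-0.4  1.2 -0.1]
d [0.0053 0.015  0.5743] r [-0.0005 -0.0001  0.0098]
{'fx': 309.70691628693146, 'cx': 316.1607596079767, 'cy': 203.63268669902004}
grip top 728 [ 0.546 -0.039  0.101] [ 0.567 -0.003  0.115] ((556.9076538085938, -20.586498260498047), (35.118560791015625, 15.536051750183105), 77.9985580444336)
plate 3117 ((557.11376953125, -21.480926513671875), (82.93871307373047, 98.6023941040039), 42.602840423583984)
bridge_grip 0.6 320 202 [ 0.556 -0.018  0.112]
bridge_grip 0.19 223 301 [ 0.509 -0.017  0.249]
bridge 0.94 322 195 [ 0.559 -0.012  0.112]
```

View pics/w1.png

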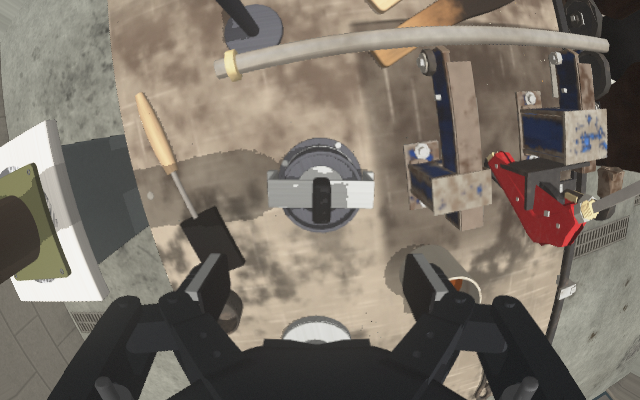

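```bash
python3 - <<'E'
from h import *
go(.5555,-.0205,.080,-12)
E
```

```text
t 4.0 p [ 0.5525 -0.0172  0.2214] yaw -10.2 open 1.001 F [-0.4 -1.2 -0. ]
d [0.0141 0.0108 0.5657] r [-0.0001 -0.0001  0.0199]
```

>>> {"name": "carry_out", "arguments": {"deltas": [{"fingers": 1, "x": 0.014, "y": 0.011, "z": 0.1, "rx": 0, "ry": 0, "rz": 0.02}, {"fingers": 1, "x": 0.014, "y": 0.011, "z": 0.25, "rx": 0, "ry": 0, "rz": 0.02}, {"fingers": 1, "x": 0.014, "y": 0.011, "z": 0.38, "rx": 0, "ry": 0, "rz": 0.02}, {"fingers": 1, "x": 0.014, "y": 0.011, "z": 0.48, "rx": 0, "ry": 0, "rz": 0.02}, {"fingers": 1, "x": 0.014, "y": 0.011, "z": 0.54, "rx": 0, "ry": 0, "rz": 0.02}, {"fingers": 1, "x": 0.014, "y": 0.011, "z": 0.566, "rx": 0, "ry": 0, "rz": 0.02}, {"fingers": 1, "x": 0.014, "y": 0.011, "z": 0.566, "rx": 0, "ry": 0, "rz": 0.02}, {"fingers": 1, "x": 0.014, "y": 0.011, "z": 0.566, "rx": 0, "ry": 0, "rz": 0.02}]}}

```text
clock: 4.8
position: [0.5561, -0.021, 0.0805]
tool_rot: [[0.978, -0.209, 0.001], [-0.209, -0.978, 0.0], [0.001, -0.0, -1.0]]
contact_force: [-0.0, 0.2, -0.3]
opening: 0.997
```

```bash
python3 - <<'E'
from h import *
save('scene','s2.png')
import cv2
a=cv2.imread('pics/s2.png');cv2.imwrite('pics/s2c.png',cv2.resize(a[130:260,220:420],None,fx=4,fy=4))
go(.5555,-.0205,.080,-12)
E
```

```text
t 4.85 p [ 0.5563 -0.021   0.0807] yaw -12.04 open 0.997 F [ 0.1  0.4 -0. ]
d [-0.0034 -0.0013  0.003 ] r [-0.0003 -0.0012 -0.0005]
```

View pics/s2c.png

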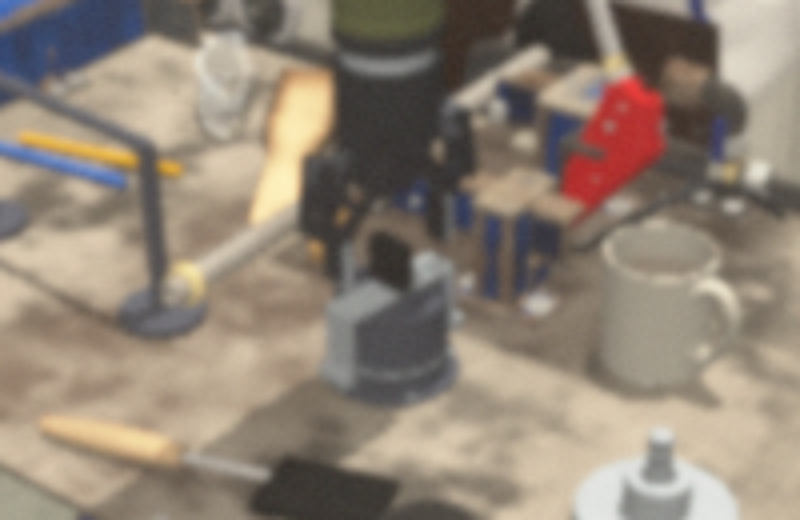

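The fingers straddle the black grip block (crop ~(390,270)). Close.

>>> {"name": "carry_out", "arguments": {"deltas": [{"fingers": -1, "x": 0, "y": 0, "z": 0, "rx": 0, "ry": 0, "rz": 0}, {"fingers": -1, "x": 0, "y": 0, "z": 0, "rx": 0, "ry": 0, "rz": 0}, {"fingers": -1, "x": 0, "y": 0, "z": 0, "rx": 0, "ry": 0, "rz": 0}, {"fingers": -1, "x": 0, "y": 0, "z": 0, "rx": 0, "ry": 0, "rz": 0}, {"fingers": -1, "x": 0, "y": 0, "z": 0, "rx": 0, "ry": 0, "rz": 0}, {"fingers": -1, "x": 0, "y": 0, "z": 0, "rx": 0, "ry": 0, "rz": 0}, {"fingers": -1, "x": 0, "y": 0, "z": 0, "rx": 0, "ry": 0, "rz": 0}, {"fingers": -1, "x": 0, "y": 0, "z": 0, "rx": 0, "ry": 0, "rz": 0}]}}

```text
clock: 5.65
position: [0.5557, -0.021, 0.0801]
tool_rot: [[0.978, -0.209, 0.001], [-0.209, -0.978, 0.0], [0.001, -0.0, -1.0]]
contact_force: [-0.7, -0.6, 5.3]
opening: 0.175
```

>>> {"name": "carry_out", "arguments": {"deltas": [{"fingers": -1, "x": 0, "y": 0, "z": -0.03, "rx": 0, "ry": 0, "rz": 0}, {"fingers": -1, "x": 0, "y": 0, "z": -0.1, "rx": 0, "ry": 0, "rz": 0}, {"fingers": -1, "x": 0, "y": 0, "z": -0.22, "rx": 0, "ry": 0, "rz": 0}, {"fingers": -1, "x": 0, "y": 0, "z": -0.36, "rx": 0, "ry": 0, "rz": 0}, {"fingers": -1, "x": 0, "y": 0, "z": -0.5, "rx": 0, "ry": 0, "rz": 0}, {"fingers": -1, "x": 0, "y": 0, "z": -0.64, "rx": 0, "ry": 0, "rz": 0}, {"fingers": -1, "x": 0, "y": 0, "z": -0.76, "rx": 0, "ry": 0, "rz": 0}, {"fingers": -1, "x": 0, "y": 0, "z": -0.8, "rx": 0, "ry": 0, "rz": 0}]}}

```text
clock: 6.45
position: [0.5567, -0.0211, 0.2827]
tool_rot: [[0.978, -0.209, 0.005], [-0.209, -0.978, 0.0], [0.005, -0.001, -1.0]]
contact_force: [1.1, 0.1, -2.5]
opening: 0.177
```

```bash
python3 - <<'E'
from h import *
save('scene','s3.png')
save('side','d3.png')
import cv2
a=cv2.imread('pics/s3.png');b=cv2.imread('pics/d3.png')
cv2.imwrite('pics/s3c.png',np.hstack([cv2.resize(a[90:260,220:420],None,fx=2,fy=2),cv2.resize(b[90:260,220:420],None,fx=2,fy=2)]))
P=cloud('scene',np.load('pics/s3.png.npy')).reshape(-1,3);P2=cloud('side',np.load('pics/d3.png.npy')).reshape(-1,3)
for Q in (P,P2):
  for n,zz in(('rim',(.062,.076)),):
    r=np.hypot(Q[:,0]-.555,Q[:,1]+.02);G=Q[(r<.047)&(r>.034)&(Q[:,2]>zz[0])&(Q[:,2]<zz[1])];print(len(G),circ(G))
    G=Q[(r<.05)&(Q[:,2]>.068)&(Q[:,2]<.08)];print(G.min(0),G.max(0))
go(.520,.281,.26,-5)
E
```

```text
191 (array([ 0.5527, -0.0195]), np.float64(0.0398))
[ 0.50949875 -0.0612778   0.06803871] [0.59440867 0.02307054 0.07356855]
155 (array([ 0.5545, -0.0197]), np.float64(0.04))
[ 0.51836915 -0.06215622  0.0680278 ] [0.59472469 0.02016191 0.07115797]
t 6.55 p [ 0.5558 -0.0209  0.2806] yaw -12.04 open 0.175 F [-0.1 -0.1 -2.2]
d [-0.3923 -1.1512  0.0821] r [-0.0003 -0.0013 -0.0782]
```

View pics/s3c.png

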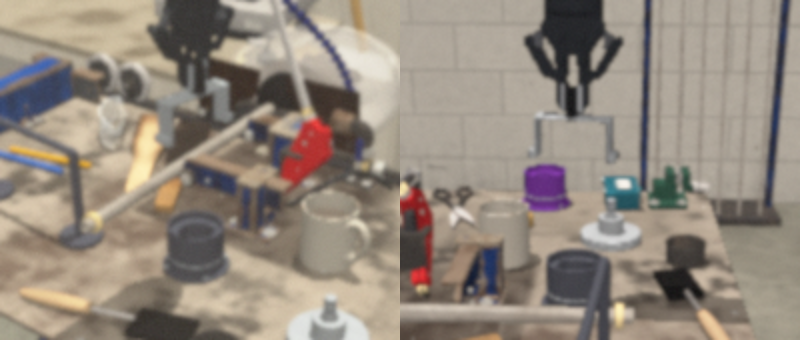

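>>> {"name": "carry_out", "arguments": {"deltas": [{"fingers": -1, "x": -0.02, "y": -0.07, "z": 0, "rx": 0, "ry": 0, "rz": 0}, {"fingers": -1, "x": -0.06, "y": -0.19, "z": 0, "rx": 0, "ry": 0, "rz": -0.01}, {"fingers": -1, "x": -0.11, "y": -0.34, "z": 0, "rx": 0, "ry": 0, "rz": -0.02}, {"fingers": -1, "x": -0.16, "y": -0.5, "z": 0, "rx": 0, "ry": 0, "rz": -0.04}, {"fingers": -1, "x": -0.21, "y": -0.66, "z": 0, "rx": 0, "ry": 0, "rz": -0.05}, {"fingers": -1, "x": -0.26, "y": -0.82, "z": 0, "rx": 0, "ry": 0, "rz": -0.06}, {"fingers": -1, "x": -0.31, "y": -0.94, "z": 0, "rx": 0, "ry": 0, "rz": -0.077}, {"fingers": -1, "x": -0.34, "y": -1.0, "z": 0, "rx": 0, "ry": 0, "rz": -0.077}]}}

```text
clock: 7.35
position: [0.5219, 0.245, 0.2772]
tool_rot: [[0.996, -0.084, -0.005], [-0.084, -0.996, 0.0], [-0.005, 0.0, -1.0]]
contact_force: [-0.2, -0.7, -2.2]
opening: 0.175
```

```bash
python3 - <<'E'
from h import *
go(.520,.281,.26,-5.2)
E
```

```text
t 7.35 p [0.5219 0.245  0.2772] yaw -4.81 open 0.175 F [-0.2 -0.7 -2.2]
d [-0.0195 -0.1428  0.0687] r [0.0002 0.0031 0.0043]
```

>>> {"name": "carry_out", "arguments": {"deltas": [{"fingers": -1, "x": -0.01, "y": -0.07, "z": 0, "rx": 0, "ry": 0, "rz": 0}, {"fingers": -1, "x": -0.015, "y": -0.13, "z": 0, "rx": 0, "ry": 0, "rz": 0}, {"fingers": -1, "x": -0.015, "y": -0.13, "z": 0, "rx": 0, "ry": 0, "rz": 0}, {"fingers": -1, "x": -0.015, "y": -0.13, "z": 0, "rx": 0, "ry": 0, "rz": 0}, {"fingers": -1, "x": -0.015, "y": -0.13, "z": 0, "rx": 0, "ry": 0, "rz": 0}, {"fingers": -1, "x": -0.015, "y": -0.13, "z": 0, "rx": 0, "ry": 0, "rz": 0}, {"fingers": -1, "x": -0.015, "y": -0.13, "z": 0, "rx": 0, "ry": 0, "rz": 0}, {"fingers": -1, "x": -0.015, "y": -0.13, "z": 0, "rx": 0, "ry": 0, "rz": 0}]}}

```text
clock: 8.15
position: [0.5238, 0.2735, 0.2799]
tool_rot: [[0.996, -0.09, 0.0], [-0.09, -0.996, 0.0], [0.0, -0.0, -1.0]]
contact_force: [-0.1, 0.5, -2.3]
opening: 0.177
```

```bash
python3 - <<'E'
from h import *
go(.520,.281,.17,-5.2)
save('side','d4.png')
c=viewer.get_calibration('wrist'); im,d=save('wrist','w4.png'); P=wcloud(d,c).reshape(-1,3)
P2=cloud('side',np.load('pics/d4.png.npy')).reshape(-1,3); 
for Q in(P,P2):
    G=Q[np.all((Q>[.45,.17,.145])&(Q<[.6,.4,.165]),1)]
    for y0 in np.arange(.18,.4,.03):
        g=G[abs(G[:,1]-y0)<.012]
        if len(g)>3: print(round(y0,2),len(g),g[:,0].min().round(4),g[:,0].max().round(4),g[:,2].max().round(3))
a=cv2.imread('pics/w4.png');b=cv2.imread('pics/d4.png')
cv2.imwrite('pics/c4.png',np.hstack([cv2.resize(a,(480,300)),cv2.resize(b[60:360,180:480],(300,300))]))
E
```

```text
t 8.15 p [0.5238 0.2735 0.2799] yaw -5.15 open 0.177 F [-0.1  0.5 -2.3]
d [-0.0177 -0.0284  0.4397] r [-0.     -0.0001  0.0005]
0.24 78 0.5134 0.5243 0.157
0.27 324 0.5145 0.5269 0.157
0.3 351 0.5169 0.5296 0.158
0.33 361 0.5198 0.5324 0.158
0.36 384 0.5219 0.5351 0.158
0.39 269 0.5234 0.5384 0.157
0.18 25 0.5023 0.5158 0.156
0.21 24 0.5083 0.5191 0.157
0.24 29 0.51 0.5209 0.156
0.27 30 0.5131 0.5238 0.157
0.3 35 0.5147 0.5266 0.157
0.33 40 0.5176 0.529 0.157
0.36 44 0.5202 0.5324 0.157
0.39 74 0.5222 0.5366 0.157
```

View pics/c4.png

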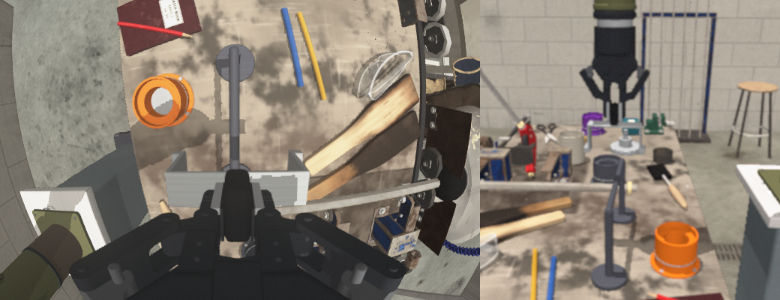

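>>> {"name": "carry_out", "arguments": {"deltas": [{"fingers": -1, "x": -0.015, "y": -0.025, "z": 0.05, "rx": 0, "ry": 0, "rz": 0}, {"fingers": -1, "x": -0.015, "y": -0.025, "z": 0.15, "rx": 0, "ry": 0, "rz": 0}, {"fingers": -1, "x": -0.015, "y": -0.025, "z": 0.25, "rx": 0, "ry": 0, "rz": 0}, {"fingers": -1, "x": -0.015, "y": -0.025, "z": 0.33, "rx": 0, "ry": 0, "rz": 0}, {"fingers": -1, "x": -0.015, "y": -0.025, "z": 0.38, "rx": 0, "ry": 0, "rz": 0}, {"fingers": -1, "x": -0.015, "y": -0.025, "z": 0.41, "rx": 0, "ry": 0, "rz": 0}, {"fingers": -1, "x": -0.015, "y": -0.025, "z": 0.42, "rx": 0, "ry": 0, "rz": 0}, {"fingers": -1, "x": -0.015, "y": -0.025, "z": 0.42, "rx": 0, "ry": 0, "rz": 0}]}}

```text
clock: 9.05
position: [0.5207, 0.2808, 0.175]
tool_rot: [[0.996, -0.089, 0.001], [-0.089, -0.996, 0.0], [0.001, -0.0, -1.0]]
contact_force: [-0.3, -0.0, -2.1]
opening: 0.179
```

```bash
python3 - <<'E'
from h import *
go(.5205,.28,.166,-5.2)
E
```

```text
t 9.05 p [0.5207 0.2808 0.175 ] yaw -5.11 open 0.179 F [-0.3 -0.  -2.1]
d [-0.0007  0.0033  0.036 ] r [-0.0003 -0.0003  0.001 ]
```

>>> {"name": "carry_out", "arguments": {"deltas": [{"fingers": -1, "x": 0, "y": 0, "z": 0.01, "rx": 0, "ry": 0, "rz": 0}, {"fingers": -1, "x": 0, "y": 0, "z": 0.02, "rx": 0, "ry": 0, "rz": 0}, {"fingers": -1, "x": 0, "y": 0, "z": 0.025, "rx": 0, "ry": 0, "rz": 0}, {"fingers": -1, "x": 0, "y": 0, "z": 0.03, "rx": 0, "ry": 0, "rz": 0}, {"fingers": -1, "x": 0, "y": 0, "z": 0.034, "rx": 0, "ry": 0, "rz": 0}, {"fingers": -1, "x": 0, "y": 0, "z": 0.036, "rx": 0, "ry": 0, "rz": 0}, {"fingers": -1, "x": 0, "y": 0, "z": 0.036, "rx": 0, "ry": 0, "rz": 0}, {"fingers": -1, "x": 0, "y": 0, "z": 0.036, "rx": 0, "ry": 0, "rz": 0}]}}

```text
clock: 9.85
position: [0.5205, 0.2806, 0.166]
tool_rot: [[0.996, -0.089, 0.0], [-0.089, -0.996, 0.0], [0.0, -0.0, -1.0]]
contact_force: [-0.1, -0.6, 0.6]
opening: 0.176
```

>>> {"name": "carry_out", "arguments": {"deltas": [{"fingers": -0.4, "x": 0, "y": 0, "z": 0, "rx": 0, "ry": 0, "rz": 0}, {"fingers": -0.3, "x": 0, "y": 0, "z": 0, "rx": 0, "ry": 0, "rz": 0}, {"fingers": -0.1, "x": 0, "y": 0, "z": 0, "rx": 0, "ry": 0, "rz": 0}, {"fingers": 0.1, "x": 0, "y": 0, "z": 0, "rx": 0, "ry": 0, "rz": 0}, {"fingers": 0.3, "x": 0, "y": 0, "z": 0, "rx": 0, "ry": 0, "rz": 0}, {"fingers": 0.3, "x": 0, "y": 0, "z": 0, "rx": 0, "ry": 0, "rz": 0}, {"fingers": 0.3, "x": 0, "y": 0, "z": 0, "rx": 0, "ry": 0, "rz": 0}, {"fingers": 0.3, "x": 0, "y": 0, "z": 0, "rx": 0, "ry": 0, "rz": 0}]}}

```text
clock: 10.65
position: [0.5205, 0.2806, 0.1658]
tool_rot: [[0.996, -0.089, -0.0], [-0.089, -0.996, 0.0], [-0.0, -0.0, -1.0]]
contact_force: [0.4, -0.1, 0.1]
opening: 0.652
```

```bash
python3 - <<'E'
from h import *
go(.5205,.28,.166,-5.2)
save('side','d5.png');save('scene','s5.png')
b=cv2.imread('pics/d5.png');a=cv2.imread('pics/s5.png')
cv2.imwrite('pics/c5.png',np.hstack([cv2.resize(a[100:250,160:310],(400,400)),cv2.resize(b[160:310,240:390],(400,400))]))
E
```

```text
t 10.65 p [0.5205 0.2806 0.1658] yaw -5.11 open 0.652 F [ 0.4 -0.1  0.1]
d [ 0.0004  0.0022 -0.0009] r [-0.     0.     0.001]
```

View pics/c5.png

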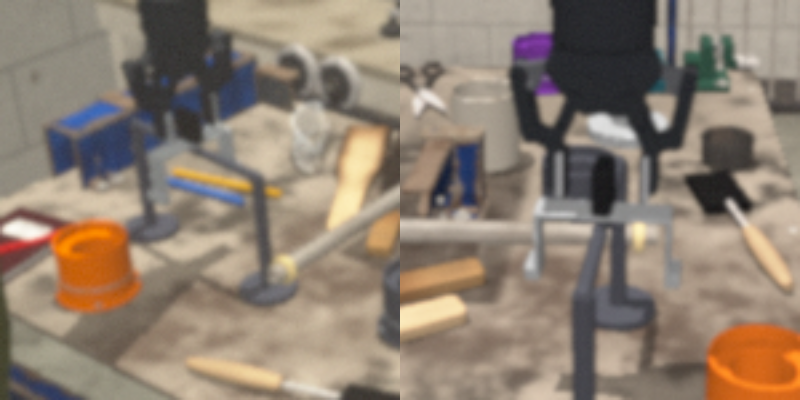

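>>> {"name": "carry_out", "arguments": {"deltas": [{"fingers": 0.3, "x": 0, "y": 0, "z": -0.03, "rx": 0, "ry": 0, "rz": 0}, {"fingers": 0.3, "x": 0, "y": 0, "z": -0.08, "rx": 0, "ry": 0, "rz": 0}, {"fingers": 0.3, "x": 0, "y": 0, "z": -0.15, "rx": 0, "ry": 0, "rz": 0}, {"fingers": 0.3, "x": 0, "y": 0, "z": -0.25, "rx": 0, "ry": 0, "rz": 0}, {"fingers": 0.3, "x": 0, "y": 0, "z": -0.34, "rx": 0, "ry": 0, "rz": 0}, {"fingers": 0.3, "x": 0, "y": 0, "z": -0.38, "rx": 0, "ry": 0, "rz": 0}, {"fingers": 0.3, "x": 0, "y": 0, "z": -0.4, "rx": 0, "ry": 0, "rz": 0}, {"fingers": 0.3, "x": 0, "y": 0, "z": -0.4, "rx": 0, "ry": 0, "rz": 0}]}}

```text
clock: 11.55
position: [0.5205, 0.2806, 0.2662]
tool_rot: [[0.996, -0.089, 0.0], [-0.089, -0.996, 0.0], [0.0, -0.0, -1.0]]
contact_force: [-0.3, 0.2, -0.4]
opening: 0.652
```

```bash
python3 - <<'E'
from h import *
go(.5045,-.2655,.22,-45)
save('side','d6.png');save('scene','s6.png')
b=cv2.imread('pics/d6.png');a=cv2.imread('pics/s6.png')
cv2.imwrite('pics/c6.png',np.hstack([cv2.resize(a[100:250,160:310],(400,400)),cv2.resize(b[160:310,240:390],(400,400))]))
E
```

```text
t 11.55 p [0.5205 0.2806 0.2662] yaw -5.11 open 0.652 F [-0.3  0.2 -0.4]
d [0.1307 2.1815 0.1837] r [-4.000e-04 -2.000e-04  4.432e-01]
```

View pics/c6.png

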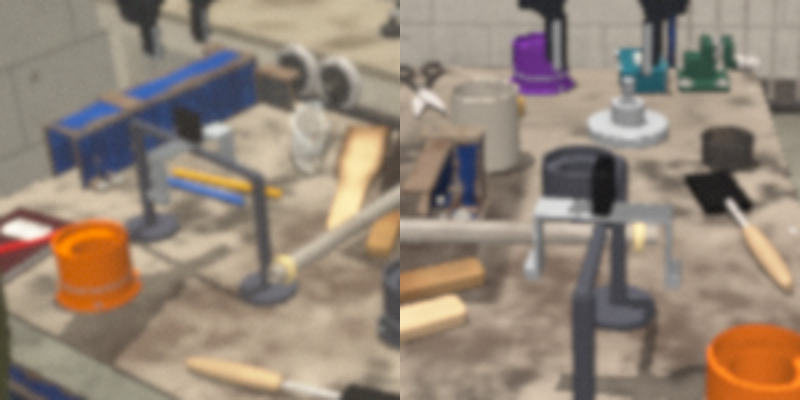

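>>> {"name": "carry_out", "arguments": {"deltas": [{"fingers": 0.5, "x": 0, "y": 0.1, "z": 0, "rx": 0, "ry": 0, "rz": 0.02}, {"fingers": 0.8, "x": 0.02, "y": 0.25, "z": 0, "rx": 0, "ry": 0, "rz": 0.05}, {"fingers": 1, "x": 0.03, "y": 0.4, "z": 0, "rx": 0, "ry": 0, "rz": 0.08}, {"fingers": 1, "x": 0.05, "y": 0.55, "z": 0, "rx": 0, "ry": 0, "rz": 0.11}, {"fingers": 1, "x": 0.06, "y": 0.7, "z": 0, "rx": 0, "ry": 0, "rz": 0.14}, {"fingers": 1, "x": 0.07, "y": 0.85, "z": 0, "rx": 0, "ry": 0, "rz": 0.17}, {"fingers": 1, "x": 0.08, "y": 1.0, "z": 0, "rx": 0, "ry": 0, "rz": 0.2}, {"fingers": 1, "x": 0.08, "y": 1.0, "z": 0, "rx": 0, "ry": 0, "rz": 0.2}]}}

```text
clock: 12.45
position: [0.5171, 0.0227, 0.2651]
tool_rot: [[0.915, -0.402, -0.002], [-0.402, -0.915, -0.004], [-0.0, 0.005, -1.0]]
contact_force: [-0.5, 0.1, 0.9]
opening: 1.001
```

```bash
python3 - <<'E'
from h import *
go(.5045,-.2655,.22,-40)
c=viewer.get_calibration('wrist'); im,d=save('wrist','w7.png'); Q=wcloud(d,c).reshape(-1,3)
r=np.hypot(Q[:,0]-.5545,Q[:,1]+.02);G=Q[(r<.048)&(r>.03)&(Q[:,2]>.064)&(Q[:,2]<.078)];print(len(G),circ(G),G.min(0),G.max(0),np.hypot(*(G[:,:2]-circ(G)[0]).T).min())
print(cv2.minEnclosingCircle(G[:,:2].astype(np.float32)*1000))
G=Q[np.all((Q>[.4,-.36,.003])&(Q<[.6,-.18,.09]),1)];print(len(G),G.min(0),G.max(0))
S=G[G[:,2]>.055];print('stem',len(S),S.mean(0),S.min(0),S.max(0))
E
```

```text
t 12.45 p [0.5171 0.0227 0.2651] yaw -23.73 open 1.001 F [-0.5  0.1  0.9]
d [0.4179 1.0747 0.1859] r [ 0.0031 -0.0004  0.1808]
892 (array([ 0.5565, -0.0208]), np.float64(0.0396)) [ 0.51500234 -0.0635392   0.06400176] [0.59813823 0.02080813 0.07274886] 0.03652632024993907
((556.295166015625, -21.74106788635254), 42.54970932006836)
2098 [ 0.40003007 -0.30040593  0.00304759] [ 0.56073529 -0.18054346  0.06630156]
stem 25 [ 0.51161014 -0.2622959   0.05997709] [ 0.50667796 -0.26765518  0.05504642] [ 0.51548637 -0.25842547  0.06630156]
```

View pics/w7.png

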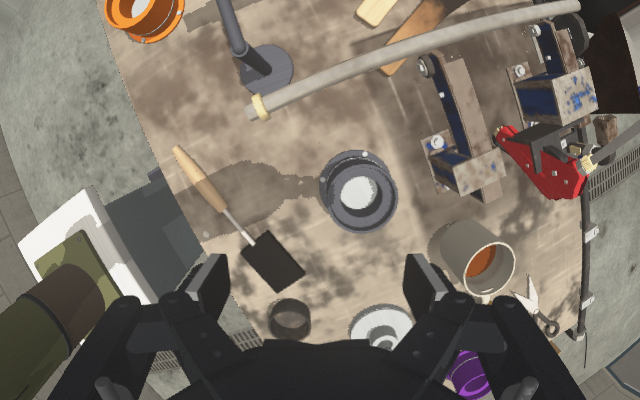

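>>> {"name": "carry_out", "arguments": {"deltas": [{"fingers": 1, "x": 0.06, "y": 0.15, "z": 0, "rx": 0, "ry": 0, "rz": 0.03}, {"fingers": 1, "x": 0.12, "y": 0.3, "z": 0, "rx": 0, "ry": 0, "rz": 0.06}, {"fingers": 1, "x": 0.18, "y": 0.45, "z": 0, "rx": 0, "ry": 0, "rz": 0.09}, {"fingers": 1, "x": 0.24, "y": 0.6, "z": 0.05, "rx": 0, "ry": 0, "rz": 0.12}, {"fingers": 1, "x": 0.3, "y": 0.75, "z": 0.1, "rx": 0, "ry": 0, "rz": 0.15}, {"fingers": 1, "x": 0.36, "y": 0.9, "z": 0.15, "rx": 0, "ry": 0, "rz": 0.18}, {"fingers": 1, "x": 0.41, "y": 1.0, "z": 0.18, "rx": 0, "ry": 0, "rz": 0.18}, {"fingers": 1, "x": 0.41, "y": 1.0, "z": 0.18, "rx": 0, "ry": 0, "rz": 0.18}]}}

```text
clock: 13.3
position: [0.5132, -0.2441, 0.219]
tool_rot: [[0.771, -0.637, -0.003], [-0.637, -0.771, -0.002], [-0.001, 0.003, -1.0]]
contact_force: [-0.4, -0.8, -0.0]
opening: 1.002
```

```bash
python3 - <<'E'
from h import *
go(.5045,-.2655,.18,-40)
E
```

```text
t 13.3 p [ 0.5132 -0.2441  0.219 ] yaw -39.59 open 1.002 F [-0.4 -0.8 -0. ]
d [0.0279 0.0876 0.1564] r [0.0019 0.0005 0.0046]
```

>>> {"name": "carry_out", "arguments": {"deltas": [{"fingers": 1, "x": 0.01, "y": 0.04, "z": 0.05, "rx": 0, "ry": 0, "rz": 0}, {"fingers": 1, "x": 0.02, "y": 0.07, "z": 0.1, "rx": 0, "ry": 0, "rz": 0}, {"fingers": 1, "x": 0.025, "y": 0.08, "z": 0.15, "rx": 0, "ry": 0, "rz": 0}, {"fingers": 1, "x": 0.025, "y": 0.08, "z": 0.15, "rx": 0, "ry": 0, "rz": 0}, {"fingers": 1, "x": 0.025, "y": 0.08, "z": 0.15, "rx": 0, "ry": 0, "rz": 0}, {"fingers": 1, "x": 0.025, "y": 0.08, "z": 0.15, "rx": 0, "ry": 0, "rz": 0}, {"fingers": 1, "x": 0.025, "y": 0.08, "z": 0.15, "rx": 0, "ry": 0, "rz": 0}, {"fingers": 1, "x": 0.025, "y": 0.08, "z": 0.15, "rx": 0, "ry": 0, "rz": 0}]}}

```text
clock: 14.1
position: [0.5069, -0.2597, 0.1837]
tool_rot: [[0.774, -0.633, 0.001], [-0.633, -0.774, -0.0], [0.001, -0.0, -1.0]]
contact_force: [0.2, 0.1, -1.2]
opening: 1.002
```

```bash
python3 - <<'E'
from h import *
c=viewer.get_calibration('wrist'); im,d=save('wrist','w8.png'); Q=wcloud(d,c).reshape(-1,3)
G=Q[np.all((Q>[.44,-.34,.003])&(Q<[.57,-.2,.09]),1)];print(len(G))
S=G[G[:,2]>.06];print('stem',len(S),S.mean(0),S.min(0),S.max(0),cv2.minEnclosingCircle(S[:,:2].astype(np.float32)*1000))
S=G[(G[:,2]>.04)&(G[:,2]<.05)];print('collar',len(S),S.min(0),S.max(0),cv2.minEnclosingCircle(S[:,:2].astype(np.float32)*1000))
S=G[(G[:,2]>.014)&(G[:,2]<.022)];print('cover',len(S),S.min(0),S.max(0),cv2.minEnclosingCircle(S[:,:2].astype(np.float32)*1000))
go(.5045,-.2655,.05,-40)
E
```

```text
7810
stem 332 [ 0.50952837 -0.26682038  0.07362223] [ 0.50068202 -0.27605194  0.06001023] [ 0.51694831 -0.25946358  0.07754004] ((509.19537353515625, -267.96142578125), 8.749737739562988)
collar 1081 [ 0.48611507 -0.28987569  0.04018871] [ 0.53048829 -0.24676754  0.04872456] ((508.33056640625, -267.9429016113281), 22.218542098999023)
cover 6035 [ 0.45602069 -0.32144033  0.01418173] [ 0.56134584 -0.21586927  0.02192523] ((508.67669677734375, -268.3321228027344), 53.16141891479492)
t 14.15 p [ 0.5068 -0.2597  0.1836] yaw -39.29 open 1.001 F [-0.5  0.3 -0.4]
d [0.0073 0.0239 0.5345] r [-0.0002 -0.0004  0.0079]
```

View pics/w8.png

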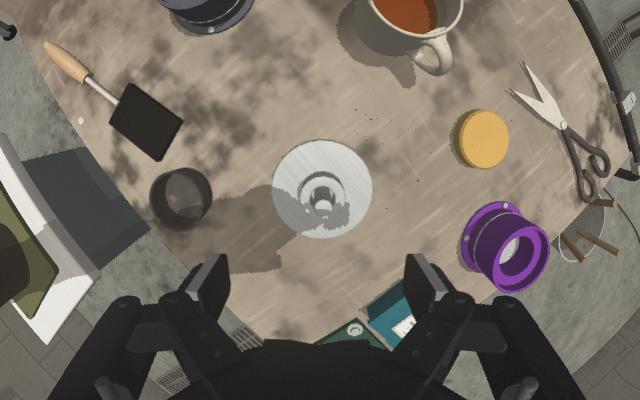

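```bash
python3 - <<'E'
from h import *
go(.5065,-.267,.050,-40)
E
```

```text
t 14.15 p [ 0.5068 -0.2597  0.1836] yaw -39.29 open 1.001 F [-0.5  0.3 -0.4]
d [0.0173 0.0234 0.5346] r [-0.0002 -0.0004  0.0079]
```

>>> {"name": "carry_out", "arguments": {"deltas": [{"fingers": 0.3, "x": 0.017, "y": 0.023, "z": 0.06, "rx": 0, "ry": 0, "rz": 0}, {"fingers": 0.3, "x": 0.017, "y": 0.023, "z": 0.17, "rx": 0, "ry": 0, "rz": 0}, {"fingers": 0.3, "x": 0.017, "y": 0.023, "z": 0.28, "rx": 0, "ry": 0, "rz": 0}, {"fingers": 0.3, "x": 0.017, "y": 0.023, "z": 0.38, "rx": 0, "ry": 0, "rz": 0}, {"fingers": 0.3, "x": 0.017, "y": 0.023, "z": 0.46, "rx": 0, "ry": 0, "rz": 0}, {"fingers": 0.3, "x": 0.017, "y": 0.023, "z": 0.51, "rx": 0, "ry": 0, "rz": 0}, {"fingers": 0.3, "x": 0.017, "y": 0.023, "z": 0.53, "rx": 0, "ry": 0, "rz": 0}, {"fingers": 0.3, "x": 0.017, "y": 0.023, "z": 0.53, "rx": 0, "ry": 0, "rz": 0}]}}

```text
clock: 14.95
position: [0.5058, -0.2671, 0.0502]
tool_rot: [[0.774, -0.634, -0.001], [-0.634, -0.774, 0.0], [-0.001, 0.0, -1.0]]
contact_force: [-0.1, 0.1, -0.5]
opening: 0.651
```

>>> {"name": "carry_out", "arguments": {"deltas": [{"fingers": 0, "x": 0, "y": 0, "z": 0.003, "rx": 0, "ry": 0, "rz": 0}, {"fingers": -0.3, "x": 0, "y": 0, "z": 0.003, "rx": 0, "ry": 0, "rz": 0}, {"fingers": -0.5, "x": 0, "y": 0, "z": 0.003, "rx": 0, "ry": 0, "rz": 0}, {"fingers": -0.7, "x": 0, "y": 0, "z": 0.003, "rx": 0, "ry": 0, "rz": 0}, {"fingers": -1, "x": 0, "y": 0, "z": 0.003, "rx": 0, "ry": 0, "rz": 0}, {"fingers": -1, "x": 0, "y": 0, "z": 0.003, "rx": 0, "ry": 0, "rz": 0}, {"fingers": -1, "x": 0, "y": 0, "z": 0.003, "rx": 0, "ry": 0, "rz": 0}, {"fingers": -1, "x": 0, "y": 0, "z": 0.003, "rx": 0, "ry": 0, "rz": 0}]}}

```text
clock: 15.75
position: [0.5068, -0.2674, 0.0506]
tool_rot: [[0.774, -0.634, 0.002], [-0.634, -0.774, -0.001], [0.002, -0.0, -1.0]]
contact_force: [1.1, -0.4, 5.6]
opening: 0.161
```

```bash
python3 - <<'E'
from h import *
go(.5065,-.267,.050,-40)
save('side','d9.png');save('scene','s9.png')
b=cv2.imread('pics/d9.png');a=cv2.imread('pics/s9.png')
cv2.imwrite('pics/c9.png',np.hstack([cv2.resize(a[190:290,330:430],(400,400)),cv2.resize(b[140:240,270:370],(400,400))]))
for n,f in(('scene','s9'),('side','d9')):
    P=cloud(n,np.load(f'pics/{f}.png.npy')).reshape(-1,3);G=P[np.all((P>[.43,-.34,.004])&(P<[.57,-.2,.013]),1)];print(n,len(G),circ(G))
E
```

```text
t 15.75 p [ 0.5068 -0.2674  0.0506] yaw -39.32 open 0.161 F [ 1.1 -0.4  5.6]
d [-0.002  -0.0005  0.0022] r [-0.0003 -0.0011  0.0076]
scene 120 (array([ 0.5101, -0.2678]), np.float64(0.0555))
side 78 (array([ 0.5061, -0.2676]), np.float64(0.0519))
```

View pics/c9.png

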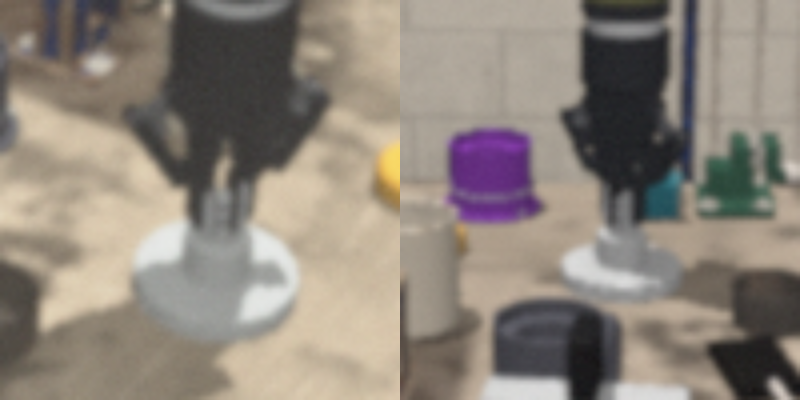

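>>> {"name": "carry_out", "arguments": {"deltas": [{"fingers": -1, "x": 0, "y": 0, "z": -0.01, "rx": 0, "ry": 0, "rz": 0}, {"fingers": -1, "x": 0, "y": 0, "z": -0.02, "rx": 0, "ry": 0, "rz": 0}, {"fingers": -1, "x": 0, "y": 0, "z": -0.03, "rx": 0, "ry": 0, "rz": 0}, {"fingers": -1, "x": 0, "y": 0, "z": -0.05, "rx": 0, "ry": 0, "rz": 0}, {"fingers": -1, "x": 0, "y": 0, "z": -0.09, "rx": 0, "ry": 0, "rz": 0}, {"fingers": -1, "x": 0, "y": 0, "z": -0.14, "rx": 0, "ry": 0, "rz": 0}, {"fingers": -1, "x": 0, "y": 0, "z": -0.19, "rx": 0, "ry": 0, "rz": 0}, {"fingers": -1, "x": 0, "y": 0, "z": -0.23, "rx": 0, "ry": 0, "rz": 0}]}}

```text
clock: 16.65
position: [0.5065, -0.2672, 0.1091]
tool_rot: [[0.774, -0.634, 0.001], [-0.634, -0.774, -0.001], [0.001, -0.0, -1.0]]
contact_force: [-0.2, -0.1, -4.3]
opening: 0.162
```

>>> {"name": "carry_out", "arguments": {"deltas": [{"fingers": -1, "x": 0, "y": 0, "z": -0.05, "rx": 0, "ry": 0, "rz": 0}, {"fingers": -1, "x": 0, "y": 0, "z": -0.11, "rx": 0, "ry": 0, "rz": 0}, {"fingers": -1, "x": 0, "y": 0, "z": -0.17, "rx": 0, "ry": 0, "rz": 0}, {"fingers": -1, "x": 0, "y": 0, "z": -0.23, "rx": 0, "ry": 0, "rz": 0}, {"fingers": -1, "x": 0, "y": 0, "z": -0.27, "rx": 0, "ry": 0, "rz": 0}, {"fingers": -1, "x": 0, "y": 0, "z": -0.3, "rx": 0, "ry": 0, "rz": 0}, {"fingers": -1, "x": 0, "y": 0, "z": -0.31, "rx": 0, "ry": 0, "rz": 0}, {"fingers": -1, "x": 0, "y": 0, "z": -0.31, "rx": 0, "ry": 0, "rz": 0}]}}

```text
clock: 17.45
position: [0.506, -0.2669, 0.1851]
tool_rot: [[0.774, -0.633, 0.0], [-0.633, -0.774, 0.0], [-0.0, -0.0, -1.0]]
contact_force: [-0.3, -0.0, -3.3]
opening: 0.167
```

```bash
python3 - <<'E'
from h import *
go(.555,-.0205,.184,-12)
save('side','d10.png');save('scene','s10.png')
b=cv2.imread('pics/d10.png');a=cv2.imread('pics/s10.png')
cv2.imwrite('pics/c10.png',np.hstack([cv2.resize(a[150:270,320:440],(400,400)),cv2.resize(b[110:230,260:380],(400,400))]))
E
```

```text
t 17.45 p [ 0.506  -0.2669  0.1851] yaw -39.31 open 0.167 F [-0.3 -0.  -3.3]
d [-0.4729 -0.8868  0.0045] r [-0.     -0.     -0.3034]
```

View pics/c10.png

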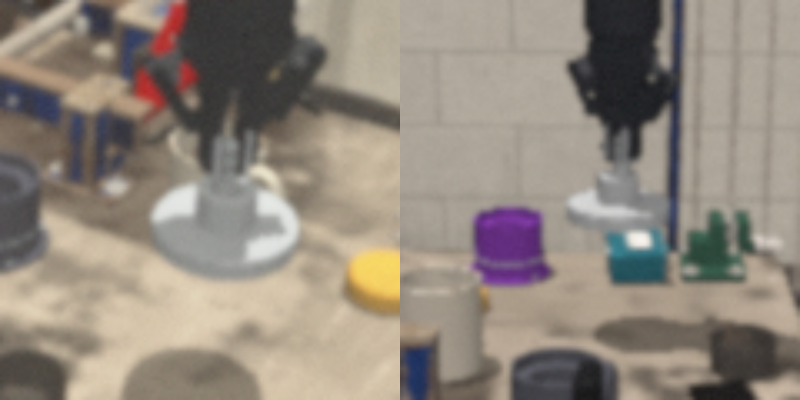

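>>> {"name": "carry_out", "arguments": {"deltas": [{"fingers": -1, "x": -0.02, "y": -0.03, "z": 0, "rx": 0, "ry": 0, "rz": 0}, {"fingers": -1, "x": -0.05, "y": -0.1, "z": 0, "rx": 0, "ry": 0, "rz": -0.03}, {"fingers": -1, "x": -0.1, "y": -0.19, "z": 0, "rx": 0, "ry": 0, "rz": -0.07}, {"fingers": -1, "x": -0.15, "y": -0.29, "z": 0, "rx": 0, "ry": 0, "rz": -0.11}, {"fingers": -1, "x": -0.21, "y": -0.39, "z": 0, "rx": 0, "ry": 0, "rz": -0.15}, {"fingers": -1, "x": -0.26, "y": -0.49, "z": 0, "rx": 0, "ry": 0, "rz": -0.19}, {"fingers": -1, "x": -0.31, "y": -0.59, "z": 0, "rx": 0, "ry": 0, "rz": -0.23}, {"fingers": -1, "x": -0.36, "y": -0.68, "z": 0, "rx": 0, "ry": 0, "rz": -0.26}]}}

```text
clock: 18.35
position: [0.5444, -0.0745, 0.1848]
tool_rot: [[0.964, -0.267, -0.0], [-0.267, -0.964, 0.002], [-0.001, -0.002, -1.0]]
contact_force: [0.9, 0.5, -2.8]
opening: 0.165
```

```bash
python3 - <<'E'
from h import *
go(.555,-.0205,.184,-12)
E
```

```text
t 18.35 p [ 0.5444 -0.0745  0.1848] yaw -15.5 open 0.165 F [ 0.9  0.5 -2.8]
d [-0.0169 -0.2193  0.0035] r [-0.001   0.0004 -0.0389]
```

>>> {"name": "carry_out", "arguments": {"deltas": [{"fingers": -1, "x": 0, "y": -0.08, "z": 0, "rx": 0, "ry": 0, "rz": -0.02}, {"fingers": -1, "x": -0.01, "y": -0.15, "z": 0, "rx": 0, "ry": 0, "rz": -0.035}, {"fingers": -1, "x": -0.02, "y": -0.2, "z": 0, "rx": 0, "ry": 0, "rz": -0.035}, {"fingers": -1, "x": -0.02, "y": -0.225, "z": 0, "rx": 0, "ry": 0, "rz": -0.035}, {"fingers": -1, "x": -0.02, "y": -0.23, "z": 0, "rx": 0, "ry": 0, "rz": -0.035}, {"fingers": -1, "x": -0.02, "y": -0.23, "z": 0, "rx": 0, "ry": 0, "rz": -0.035}, {"fingers": -1, "x": -0.02, "y": -0.23, "z": 0, "rx": 0, "ry": 0, "rz": -0.035}, {"fingers": -1, "x": -0.02, "y": -0.23, "z": 0, "rx": 0, "ry": 0, "rz": -0.035}]}}

```text
clock: 19.15
position: [0.555, -0.0229, 0.185]
tool_rot: [[0.975, -0.223, -0.0], [-0.223, -0.975, -0.001], [0.0, 0.001, -1.0]]
contact_force: [0.1, 0.3, -3.9]
opening: 0.167
```

```bash
cat > m.py <<'E'
from h import *
import sys
t=sys.argv[1]; go(.555,-.0205,.184,-12)
save('side',f'd{t}.png');save('scene',f's{t}.png')
for n,f in(('scene','s'+t),('side','d'+t)):
    P=cloud(n,np.load(f'pics/{f}.png.npy')).reshape(-1,3)
    r=np.hypot(P[:,0]-.555,P[:,1]+.02)
    G=P[(r<.049)&(r>.036)&(P[:,2]>.012)&(P[:,2]<.068)];c1=circ(G)
    out=[]
    zt=get_state()['position'][2]-.0506  # inner bottom
    G2=P[(r<.062)&(r>.04)&(P[:,2]>zt-.007)&(P[:,2]<zt+.006)];
    G3=P[(r<.03)&(P[:,2]>zt+.012)&(P[:,2]<zt+.036)]
    print(n,'can',len(G),c1,'skirt',len(G2),circ(G2) if len(G2)>5 else '','collar',len(G3),circ(G3) if len(G3)>5 else '')
b=cv2.imread(f'pics/d{t}.png');a=cv2.imread(f'pics/s{t}.png')
cv2.imwrite(f'pics/c{t}.png',np.hstack([cv2.resize(a[130:250,260:380],(400,400)),cv2.resize(b[140:260,240:360],(400,400))]))
E
python3 m.py 11
```

```text
t 19.15 p [ 0.555  -0.0229  0.185 ] yaw -12.86 open 0.167 F [ 0.1  0.3 -3.9]
d [-0.002  -0.0094  0.0042] r [ 0.0003 -0.     -0.0095]
scene can 541 (array([ 0.5529, -0.0192]), np.float64(0.0402)) skirt 144 (array([ 0.5559, -0.0208]), np.float64(0.052)) collar 135 (array([ 0.5541, -0.0215]), np.float64(0.02))
side can 281 (array([ 0.5554, -0.0196]), np.float64(0.0398)) skirt 175 (array([ 0.5563, -0.0233]), np.float64(0.0521)) collar 137 (array([ 0.5559, -0.0191]), np.float64(0.0179))
```

View pics/c11.png

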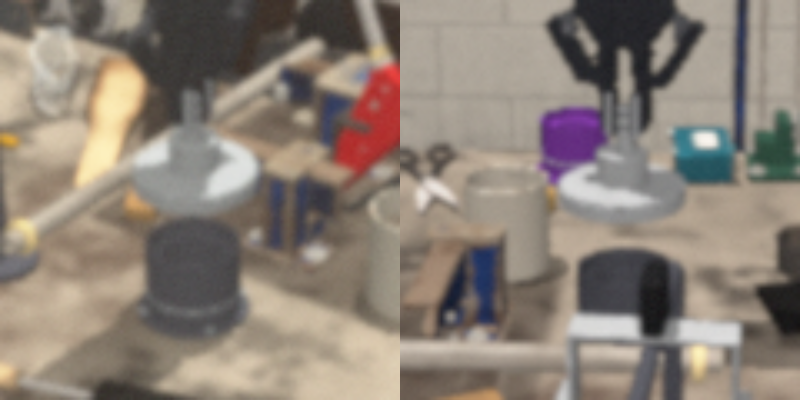

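>>> {"name": "carry_out", "arguments": {"deltas": [{"fingers": -1, "x": -0.002, "y": -0.01, "z": 0, "rx": 0, "ry": 0, "rz": 0}, {"fingers": -1, "x": -0.002, "y": -0.01, "z": 0.04, "rx": 0, "ry": 0, "rz": 0}, {"fingers": -1, "x": -0.002, "y": -0.01, "z": 0.1, "rx": 0, "ry": 0, "rz": 0}, {"fingers": -1, "x": -0.002, "y": -0.01, "z": 0.16, "rx": 0, "ry": 0, "rz": 0}, {"fingers": -1, "x": -0.002, "y": -0.01, "z": 0.19, "rx": 0, "ry": 0, "rz": 0}, {"fingers": -1, "x": -0.002, "y": -0.01, "z": 0.2, "rx": 0, "ry": 0, "rz": 0}, {"fingers": -1, "x": -0.002, "y": -0.01, "z": 0.2, "rx": 0, "ry": 0, "rz": 0}, {"fingers": -1, "x": -0.002, "y": -0.01, "z": 0.2, "rx": 0, "ry": 0, "rz": 0}]}}

```text
clock: 20.05
position: [0.5557, -0.0192, 0.1354]
tool_rot: [[0.975, -0.221, 0.001], [-0.221, -0.975, 0.0], [0.001, -0.0, -1.0]]
contact_force: [0.3, -0.5, -3.9]
opening: 0.167
```

```bash
python3 m.py 12
```

```text
t 20.05 p [ 0.5557 -0.0192  0.1354] yaw -12.76 open 0.167 F [ 0.3 -0.5 -3.9]
d [-0.0012  0.0055 -0.1942] r [-0.0002 -0.0007 -0.0084]
scene can 462 (array([ 0.5535, -0.0188]), np.float64(0.0409)) skirt 134 (array([ 0.5568, -0.0173]), np.float64(0.052)) collar 120 (array([ 0.5561, -0.0191]), np.float64(0.0204))
side can 196 (array([ 0.5566, -0.0168]), np.float64(0.0374)) skirt 114 (array([ 0.5574, -0.0191]), np.float64(0.0518)) collar 137 (array([ 0.5564, -0.0164]), np.float64(0.0184))
```

View pics/c12.png

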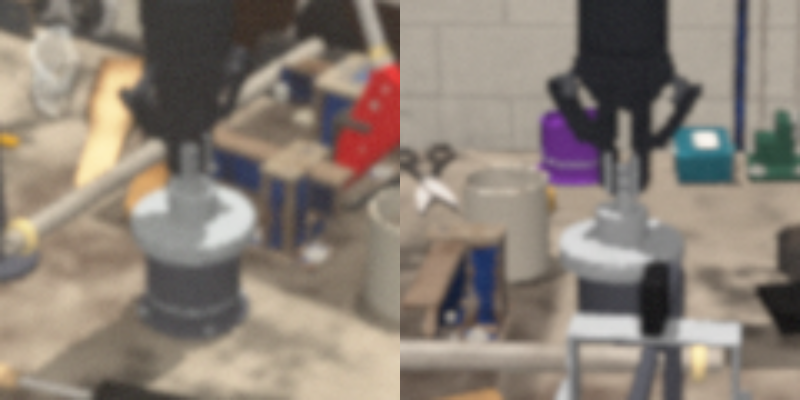

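>>> {"name": "carry_out", "arguments": {"deltas": [{"fingers": -1, "x": -0.004, "y": 0.003, "z": 0, "rx": 0, "ry": 0, "rz": 0}, {"fingers": -1, "x": -0.004, "y": 0.003, "z": 0.02, "rx": 0, "ry": 0, "rz": 0}, {"fingers": -1, "x": -0.004, "y": 0.003, "z": 0.04, "rx": 0, "ry": 0, "rz": 0}, {"fingers": -1, "x": -0.004, "y": 0.003, "z": 0.055, "rx": 0, "ry": 0, "rz": 0}, {"fingers": -1, "x": -0.004, "y": 0.003, "z": 0.07, "rx": 0, "ry": 0, "rz": 0}, {"fingers": -1, "x": -0.004, "y": 0.003, "z": 0.08, "rx": 0, "ry": 0, "rz": 0}, {"fingers": -1, "x": -0.004, "y": 0.003, "z": 0.08, "rx": 0, "ry": 0, "rz": 0}, {"fingers": -1, "x": -0.004, "y": 0.003, "z": 0.08, "rx": 0, "ry": 0, "rz": 0}]}}

```text
clock: 20.95
position: [0.554, -0.0197, 0.115]
tool_rot: [[0.975, -0.221, -0.0], [-0.221, -0.975, 0.0], [-0.0, -0.0, -1.0]]
contact_force: [0.1, -0.7, -3.7]
opening: 0.166
```

>>> {"name": "carry_out", "arguments": {"deltas": [{"fingers": -1, "x": 0, "y": 0, "z": 0.004, "rx": 0, "ry": 0, "rz": 0}, {"fingers": -1, "x": 0, "y": 0, "z": 0.008, "rx": 0, "ry": 0, "rz": 0}, {"fingers": -1, "x": 0, "y": 0, "z": 0.012, "rx": 0, "ry": 0, "rz": 0}, {"fingers": -1, "x": 0, "y": 0, "z": 0.016, "rx": 0, "ry": 0, "rz": 0}, {"fingers": -1, "x": 0, "y": 0, "z": 0.02, "rx": 0, "ry": 0, "rz": 0}, {"fingers": -1, "x": 0, "y": 0, "z": 0.023, "rx": 0, "ry": 0, "rz": 0}, {"fingers": -1, "x": 0, "y": 0, "z": 0.025, "rx": 0, "ry": 0, "rz": 0}, {"fingers": -1, "x": 0, "y": 0, "z": 0.025, "rx": 0, "ry": 0, "rz": 0}]}}

```text
clock: 21.75
position: [0.554, -0.0197, 0.1087]
tool_rot: [[0.975, -0.221, -0.0], [-0.221, -0.975, 0.0], [-0.0, -0.0, -1.0]]
contact_force: [0.6, 0.5, -1.7]
opening: 0.165
```

>>> {"name": "carry_out", "arguments": {"deltas": [{"fingers": -1, "x": 0, "y": 0, "z": 0.001, "rx": 0, "ry": 0, "rz": 0}, {"fingers": -1, "x": 0, "y": 0, "z": 0.002, "rx": 0, "ry": 0, "rz": 0}, {"fingers": -1, "x": 0, "y": 0, "z": 0.003, "rx": 0, "ry": 0, "rz": 0}, {"fingers": -1, "x": 0, "y": 0, "z": 0.004, "rx": 0, "ry": 0, "rz": 0}, {"fingers": -1, "x": 0, "y": 0, "z": 0.004, "rx": 0, "ry": 0, "rz": 0}, {"fingers": -1, "x": 0, "y": 0, "z": 0.004, "rx": 0, "ry": 0, "rz": 0}, {"fingers": -1, "x": 0, "y": 0, "z": 0.004, "rx": 0, "ry": 0, "rz": 0}, {"fingers": -1, "x": 0, "y": 0, "z": 0.004, "rx": 0, "ry": 0, "rz": 0}]}}

```text
clock: 22.55
position: [0.5544, -0.0198, 0.1084]
tool_rot: [[0.975, -0.221, 0.001], [-0.221, -0.975, 0.0], [0.001, -0.0, -1.0]]
contact_force: [-0.4, 0.3, 5.4]
opening: 0.163
```

```bash
python3 m.py 13; python3 -c "
from h import *
for _ in range(1): print(get_state()['contact_force'])
for n,f in(('scene','s13'),('side','d13')):
    P=cloud(n,np.load(f'pics/{f}.png.npy')).reshape(-1,3);r=np.hypot(P[:,0]-.555,P[:,1]+.02)
    G=P[(r<.05)&(r>.027)&(P[:,2]>.06)&(P[:,2]<.09)];print(n,'cover top z',np.median(G[:,2]),np.linalg.lstsq(np.c_[G[:,:2],np.ones(len(G))],G[:,2],rcond=None)[0])
    G=P[(r<.021)&(P[:,2]>.09)&(P[:,2]<.106)];print('collar top',np.median(G[:,2]),G[:,2].max())
"
```

```text
t 22.55 p [ 0.5544 -0.0198  0.1084] yaw -12.76 open 0.163 F [-0.4  0.3  5.4]
d [ 0.0033  0.0023 -0.3022] r [-0.0002 -0.0006 -0.0085]
scene can 321 (array([ 0.5518, -0.0203]), np.float64(0.0394)) skirt 69 (array([ 0.5559, -0.0172]), np.float64(0.0524)) collar 161 (array([ 0.5559, -0.0186]), np.float64(0.0235))
side can 85 (array([ 0.5564, -0.0163]), np.float64(0.0371)) skirt 56 (array([ 0.5606, -0.0095]), np.float64(0.0419)) collar 138 (array([ 0.5563, -0.022 ]), np.float64(0.0237))
[-1.63183508  0.19478813  5.8133569 ]
scene cover top z 0.0743325890778786 [0.03346175 0.03188333 0.05627091]
collar top 0.10062333652539912 0.1053340920347059
side cover top z 0.07337267695176822 [ 0.00458032 -0.00758746  0.07060131]
collar top 0.10034200444930605 0.10577602250082246
```

View pics/c13.png

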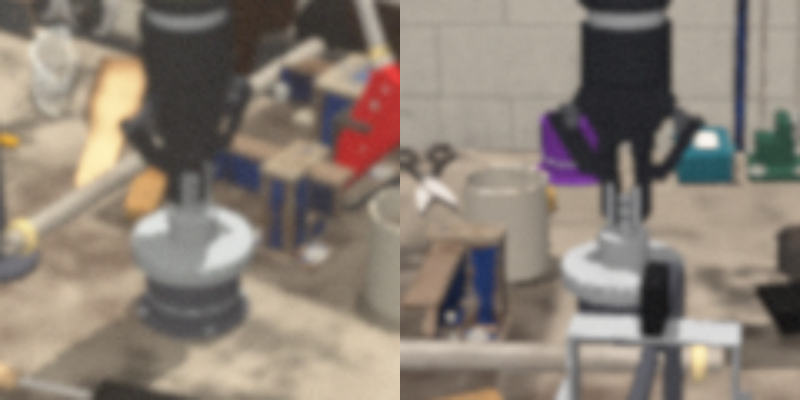

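>>> {"name": "carry_out", "arguments": {"deltas": [{"fingers": -0.5, "x": 0, "y": 0, "z": -0.002, "rx": 0, "ry": 0, "rz": 0}, {"fingers": -0.3, "x": 0, "y": 0, "z": -0.002, "rx": 0, "ry": 0, "rz": 0}, {"fingers": 0, "x": 0, "y": 0, "z": -0.002, "rx": 0, "ry": 0, "rz": 0}, {"fingers": 0.3, "x": 0, "y": 0, "z": -0.002, "rx": 0, "ry": 0, "rz": 0}, {"fingers": 0.6, "x": 0, "y": 0, "z": -0.002, "rx": 0, "ry": 0, "rz": 0}, {"fingers": 0.8, "x": 0, "y": 0, "z": -0.002, "rx": 0, "ry": 0, "rz": 0}, {"fingers": 0.8, "x": 0, "y": 0, "z": -0.002, "rx": 0, "ry": 0, "rz": 0}, {"fingers": 0.8, "x": 0, "y": 0, "z": -0.002, "rx": 0, "ry": 0, "rz": 0}]}}

```text
clock: 23.45
position: [0.554, -0.0197, 0.1083]
tool_rot: [[0.975, -0.221, 0.0], [-0.221, -0.975, 0.0], [-0.0, -0.0, -1.0]]
contact_force: [-0.3, -0.2, 0.8]
opening: 0.898
```

>>> {"name": "carry_out", "arguments": {"deltas": [{"fingers": 0.8, "x": 0, "y": 0, "z": -0.03, "rx": 0, "ry": 0, "rz": 0}, {"fingers": 0.8, "x": 0, "y": 0, "z": -0.1, "rx": 0, "ry": 0, "rz": 0}, {"fingers": 0.8, "x": 0, "y": 0, "z": -0.18, "rx": 0, "ry": 0, "rz": 0}, {"fingers": 0.8, "x": 0, "y": 0, "z": -0.26, "rx": 0, "ry": 0, "rz": 0}, {"fingers": 0.8, "x": 0, "y": 0, "z": -0.34, "rx": 0, "ry": 0, "rz": 0}, {"fingers": 1, "x": 0, "y": 0, "z": -0.38, "rx": 0, "ry": 0, "rz": 0}, {"fingers": 1, "x": 0, "y": 0, "z": -0.4, "rx": 0, "ry": 0, "rz": 0}, {"fingers": 1, "x": 0, "y": 0, "z": -0.4, "rx": 0, "ry": 0, "rz": 0}]}}

```text
clock: 24.25
position: [0.5542, -0.0197, 0.2086]
tool_rot: [[0.975, -0.221, 0.001], [-0.221, -0.975, 0.0], [0.001, -0.0, -1.0]]
contact_force: [-0.8, 0.8, 0.1]
opening: 0.998
```

```bash
python3 m.py 14; python3 - <<'E'
from h import *
for n,f in(('scene','s14'),('side','d14')):
    P=cloud(n,np.load(f'pics/{f}.png.npy')).reshape(-1,3);r=np.hypot(P[:,0]-.555,P[:,1]+.02)
    G=P[(r<.05)&(r>.027)&(P[:,2]>.06)&(P[:,2]<.09)];print(n,'cover top z',np.median(G[:,2]))
    G=P[(r<.024)&(P[:,2]>.08)&(P[:,2]<.1)];print('collar',circ(G),G.mean(0))
    G=P[(r<.024)&(P[:,2]>.106)&(P[:,2]<.15)];print('stem',circ(G),G.mean(0),G[:,2].max())
c=viewer.get_calibration('wrist'); im,d=save('wrist','w14.png'); Q=wcloud(d,c).reshape(-1,3)
r=np.hypot(Q[:,0]-.555,Q[:,1]+.02)
for n,a,b in(('stem',.125,.14),('collar',.098,.106),('cover',.068,.08)):
    G=Q[(r<.065)&(Q[:,2]>a)&(Q[:,2]<b)];print(n,len(G),np.median(G[:,2]),cv2.minEnclosingCircle(G[:,:2].astype(np.float32)*1000))
E
```

```text
t 24.25 p [ 0.5542 -0.0197  0.2086] yaw -12.76 open 0.998 F [-0.8  0.8  0.1]
d [0.0039 0.0025 0.0984] r [-0.0002 -0.0004 -0.0084]
scene can 330 (array([ 0.552 , -0.0204]), np.float64(0.0395)) skirt 0  collar 0 
side can 85 (array([ 0.5571, -0.0161]), np.float64(0.0365)) skirt 0  collar 0 
scene cover top z 0.07446360677569086
collar (array([ 0.5521, -0.0201]), np.float64(0.0179)) [ 0.54353579 -0.02767974  0.09064064]
stem (array([ 0.5509, -0.0191]), np.float64(0.0059)) [ 0.54913052 -0.020161    0.12273297] 0.13488420384472344
side cover top z 0.07346701120502258
collar (array([ 0.5557, -0.0174]), np.float64(0.019)) [ 0.55508061 -0.00541706  0.09042648]
stem (array([ 0.5536, -0.0177]), np.float64(0.0064)) [ 0.55313935 -0.01502432  0.12121114] 0.13367132431180867
stem 397 0.13360205034141595 ((555.72021484375, -19.681598663330078), 8.581337928771973)
collar 1283 0.10185359061741789 ((557.8988037109375, -20.347387313842773), 22.089344024658203)
cover 7529 0.07402163870382678 ((557.5159301757812, -20.319196701049805), 53.54848098754883)
```

View pics/c14.png

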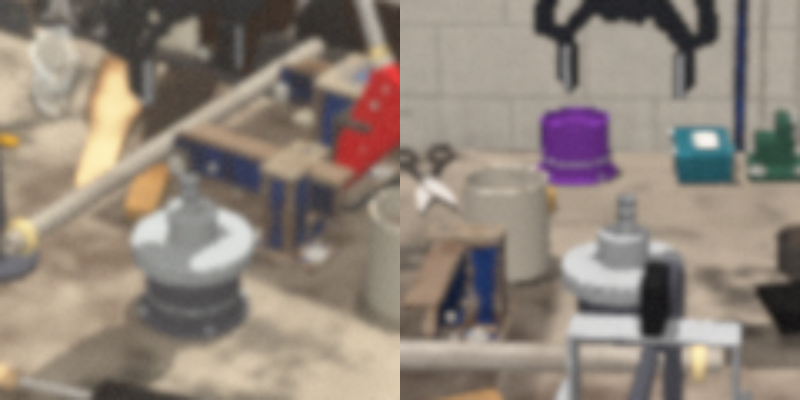

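View pics/w14.png

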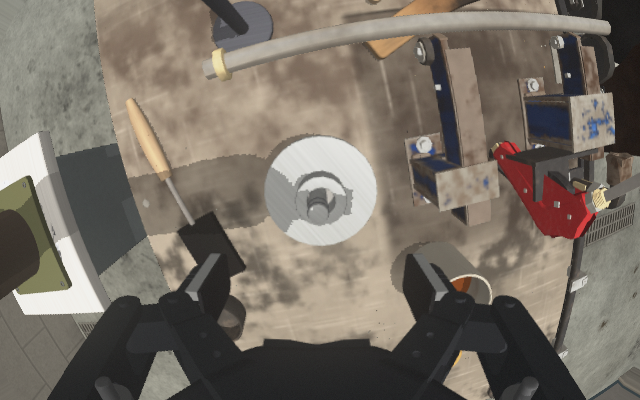

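```bash
python3 - <<'E'
from h import *
go(.556,-.0201,.078,-12.76)
E
```

```text
t 24.4 p [ 0.5534 -0.0196  0.2074] yaw -12.75 open 0.998 F [-0.1 -0.2 -0. ]
d [ 0.0114 -0.0006  0.5177] r [0.0002 0.0011 0.0001]
```

>>> {"name": "carry_out", "arguments": {"deltas": [{"fingers": 1, "x": 0.009, "y": 0, "z": 0.06, "rx": 0, "ry": 0, "rz": 0}, {"fingers": 1, "x": 0.009, "y": 0, "z": 0.16, "rx": 0, "ry": 0, "rz": 0}, {"fingers": 1, "x": 0.009, "y": 0, "z": 0.26, "rx": 0, "ry": 0, "rz": 0}, {"fingers": 1, "x": 0.009, "y": 0, "z": 0.36, "rx": 0, "ry": 0, "rz": 0}, {"fingers": 1, "x": 0.009, "y": 0, "z": 0.44, "rx": 0, "ry": 0, "rz": 0}, {"fingers": 1, "x": 0.009, "y": 0, "z": 0.49, "rx": 0, "ry": 0, "rz": 0}, {"fingers": 1, "x": 0.009, "y": 0, "z": 0.515, "rx": 0, "ry": 0, "rz": 0}, {"fingers": 1, "x": 0.009, "y": 0, "z": 0.515, "rx": 0, "ry": 0, "rz": 0}]}}

```text
clock: 25.2
position: [0.5558, -0.0202, 0.0788]
tool_rot: [[0.975, -0.221, -0.001], [-0.221, -0.975, 0.0], [-0.001, 0.0, -1.0]]
contact_force: [-0.1, 0.2, -0.7]
opening: 1.001
```

>>> {"name": "carry_out", "arguments": {"deltas": [{"fingers": 0.6, "x": 0, "y": 0, "z": 0, "rx": 0, "ry": 0, "rz": 0}, {"fingers": 0.3, "x": 0, "y": 0, "z": 0, "rx": 0, "ry": 0, "rz": 0}, {"fingers": 0.15, "x": 0, "y": 0, "z": 0, "rx": 0, "ry": 0, "rz": 0}, {"fingers": 0, "x": 0, "y": 0, "z": 0, "rx": 0, "ry": 0, "rz": 0}, {"fingers": -1, "x": 0, "y": 0, "z": 0, "rx": 0, "ry": 0, "rz": 0}, {"fingers": -1, "x": 0, "y": 0, "z": 0, "rx": 0, "ry": 0, "rz": 0}, {"fingers": -1, "x": 0, "y": 0, "z": 0, "rx": 0, "ry": 0, "rz": 0}, {"fingers": -1, "x": 0, "y": 0, "z": 0, "rx": 0, "ry": 0, "rz": 0}]}}

```text
clock: 26.0
position: [0.5568, -0.0202, 0.0807]
tool_rot: [[0.975, -0.22, 0.002], [-0.22, -0.975, 0.0], [0.002, -0.0, -1.0]]
contact_force: [-1.4, 0.1, 7.5]
opening: 0.485
```

```bash
python3 m.py 15
```

```text
t 26.0 p [ 0.5568 -0.0202  0.0807] yaw -12.72 open 0.485 F [-1.4  0.1  7.5]
d [-0.0061  0.0026 -0.4134] r [-0.0003 -0.001  -0.008 ]
scene can 329 (array([ 0.5514, -0.021 ]), np.float64(0.0391)) skirt 85 (array([ 0.5535, -0.0193]), np.float64(0.0413)) collar 0 
side can 84 (array([ 0.5562, -0.0175]), np.float64(0.0383)) skirt 3  collar 0
```

View pics/c15.png

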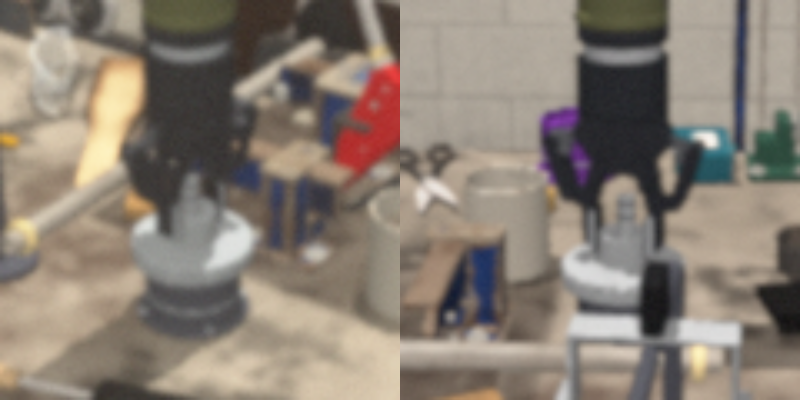

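>>> {"name": "carry_out", "arguments": {"deltas": [{"fingers": -1, "x": 0, "y": 0, "z": -0.015, "rx": 0, "ry": 0, "rz": 0}, {"fingers": -1, "x": 0, "y": 0, "z": -0.03, "rx": 0, "ry": 0, "rz": 0}, {"fingers": -1, "x": 0, "y": 0, "z": -0.05, "rx": 0, "ry": 0, "rz": 0}, {"fingers": -1, "x": 0, "y": 0, "z": -0.07, "rx": 0, "ry": 0, "rz": 0}, {"fingers": -1, "x": 0, "y": 0, "z": -0.09, "rx": 0, "ry": 0, "rz": 0}, {"fingers": -1, "x": 0, "y": 0, "z": -0.11, "rx": 0, "ry": 0, "rz": 0}, {"fingers": -1, "x": 0, "y": 0, "z": -0.12, "rx": 0, "ry": 0, "rz": 0}, {"fingers": -1, "x": 0, "y": 0, "z": -0.12, "rx": 0, "ry": 0, "rz": 0}]}}

```text
clock: 26.9
position: [0.5565, -0.0202, 0.11]
tool_rot: [[0.975, -0.221, 0.001], [-0.221, -0.975, 0.0], [0.001, -0.0, -1.0]]
contact_force: [0.7, 0.2, -0.9]
opening: 0.487
```

```bash
python3 m.py 16
```

```text
t 26.9 p [ 0.5565 -0.0202  0.11  ] yaw -12.76 open 0.487 F [ 0.7  0.2 -0.9]
d [-0.0054  0.0024 -0.2961] r [-0.0002 -0.0005 -0.0084]
scene can 462 (array([ 0.5535, -0.0188]), np.float64(0.0407)) skirt 72 (array([ 0.553 , -0.0203]), np.float64(0.0406)) collar 0 
side can 200 (array([ 0.5568, -0.0165]), np.float64(0.0371)) skirt 41 (array([ 0.5561, -0.0173]), np.float64(0.0387)) collar 0
```

View pics/c16.png

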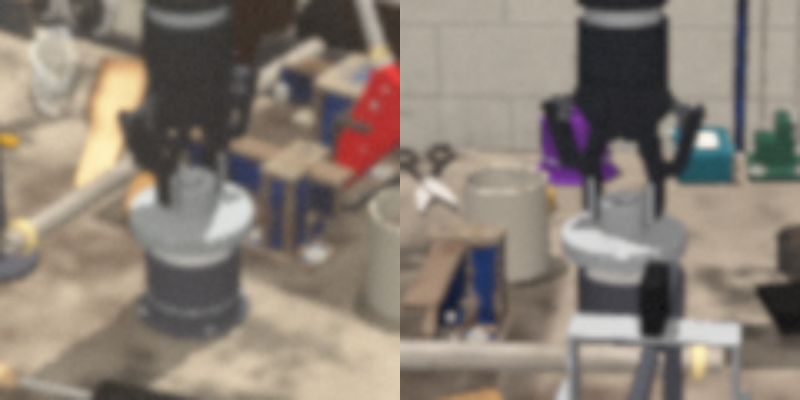

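>>> {"name": "carry_out", "arguments": {"deltas": [{"fingers": -1, "x": 0, "y": 0, "z": -0.03, "rx": 0, "ry": 0, "rz": 0}, {"fingers": -1, "x": 0, "y": 0, "z": -0.08, "rx": 0, "ry": 0, "rz": 0}, {"fingers": -1, "x": 0, "y": 0, "z": -0.14, "rx": 0, "ry": 0, "rz": 0}, {"fingers": -1, "x": 0, "y": 0, "z": -0.2, "rx": 0, "ry": 0, "rz": 0}, {"fingers": -1, "x": 0, "y": 0, "z": -0.26, "rx": 0, "ry": 0, "rz": 0}, {"fingers": -1, "x": 0, "y": 0, "z": -0.31, "rx": 0, "ry": 0, "rz": 0}, {"fingers": -1, "x": 0, "y": 0, "z": -0.34, "rx": 0, "ry": 0, "rz": 0}, {"fingers": -1, "x": 0, "y": 0, "z": -0.358, "rx": 0, "ry": 0, "rz": 0}]}}

```text
clock: 27.8
position: [0.5564, -0.0202, 0.2]
tool_rot: [[0.975, -0.221, 0.001], [-0.221, -0.975, 0.0], [0.001, -0.0, -1.0]]
contact_force: [0.8, -0.1, -1.0]
opening: 0.487
```

>>> {"name": "carry_out", "arguments": {"deltas": [{"fingers": -1, "x": 0, "y": 0, "z": 0, "rx": 0, "ry": 0, "rz": 0}, {"fingers": -1, "x": 0, "y": 0, "z": 0, "rx": 0, "ry": 0, "rz": 0}, {"fingers": -1, "x": 0, "y": 0, "z": 0, "rx": 0, "ry": 0, "rz": 0}, {"fingers": -1, "x": 0, "y": 0, "z": 0, "rx": 0, "ry": 0, "rz": 0}, {"fingers": -1, "x": 0, "y": 0, "z": 0, "rx": 0, "ry": 0, "rz": 0}, {"fingers": -1, "x": 0, "y": 0, "z": 0, "rx": 0, "ry": 0, "rz": 0}, {"fingers": -1, "x": 0, "y": 0, "z": 0, "rx": 0, "ry": 0, "rz": 0}, {"fingers": -1, "x": 0, "y": 0, "z": 0, "rx": 0, "ry": 0, "rz": 0}]}}

```text
clock: 28.6
position: [0.5562, -0.0202, 0.199]
tool_rot: [[0.975, -0.221, -0.0], [-0.221, -0.975, 0.0], [-0.0, -0.0, -1.0]]
contact_force: [-0.0, 0.4, -2.2]
opening: 0.489
```

```bash
python3 m.py 17; python3 - <<'E'
from h import *
print(get_state()['contact_force'])
for n,f in(('scene','s17'),('side','d17')):
    P=cloud(n,np.load(f'pics/{f}.png.npy')).reshape(-1,3);r=np.hypot(P[:,0]-.555,P[:,1]+.02)
    G=P[(r<.048)&(r>.028)&(P[:,2]>.186)&(P[:,2]<.2)];print(n,'cover top z',len(G),np.median(G[:,2]),'slope',np.linalg.lstsq(np.c_[G[:,:2],np.ones(len(G))],G[:,2],rcond=None)[0][:2])
    G=P[(r<.02)&(P[:,2]>.1)&(P[:,2]<.15)];print('stem',len(G),G[:,2].max() if len(G) else '',G.mean(0) if len(G) else '')
    G=P[(r<.034)&(P[:,2]>.05)&(P[:,2]<.075)];print('disc',len(G),np.median(G[:,2]) if len(G) else '')
b=cv2.imread('pics/d17.png');a=cv2.imread('pics/s17.png')
cv2.imwrite('pics/c17.png',np.hstack([cv2.resize(a[90:240,240:390],(400,400)),cv2.resize(b[120:270,230:380],(400,400))]))
E
```

```text
t 28.6 p [ 0.5562 -0.0202  0.199 ] yaw -12.76 open 0.489 F [-0.   0.4 -2.2]
d [-0.0044  0.0021  0.06  ] r [-0.      0.     -0.0085]
scene can 507 (array([ 0.5532, -0.0193]), np.float64(0.0402)) skirt 0  collar 0 
side can 245 (array([ 0.5552, -0.0192]), np.float64(0.0397)) skirt 0  collar 0 
[-0.57578971  0.29015535 -1.34127279]
scene cover top z 223 0.19297904163435187 slope [-0.00208471  0.01142372]
stem 69 0.13694340283583162 [ 0.54935619 -0.02021027  0.1186498 ]
disc 184 0.06501894959048482
side cover top z 144 0.19172083706756868 slope [-0.00581797  0.00349532]
stem 73 0.13428488817220163 [ 0.55304728 -0.01517796  0.11870344]
disc 100 0.06372977337245214
```

View pics/c17.png

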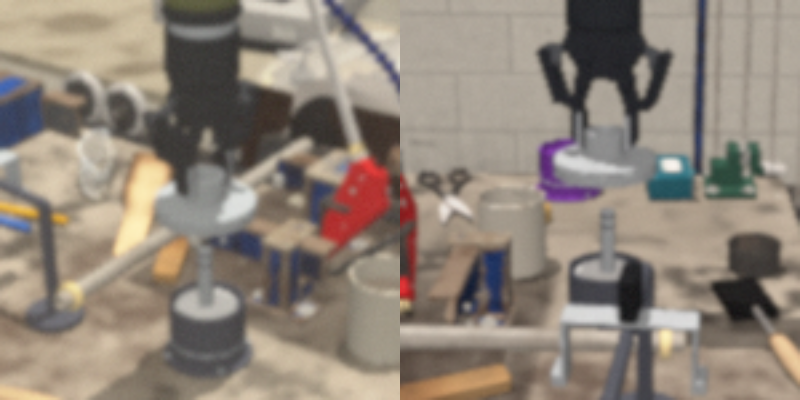

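```bash
python3 -c "
from h import *
print(close_job())"
```

```text
the job is handed in; nothing more can be done
None
```

The job is done in the order asked and handed in at about 29 s on the robot's clock, under the 64 s limit; `close_job` gave no verdict.

- **Bridge:** It hangs over the middle of the rail with a leg either side, released. The last side view still shows it there.
- **Inner lid:** I lifted both lids together by the stem (about 4 N, the weight of the two). I lowered them until the tool felt a 5 to 6 N push with the lid at ledge height, then let go. After the outer lid came off, the disc top reads about 64 mm and the stem top 134 to 137 mm, against 64 and 134 mm when seated.
- **Outer lid:** It is held by its collar and level to within about 0.7°. The cover is about 118.5 mm above where it sat, with 1 to 2 N on the gripper.

**Not fully matching:**
- The wrist camera placed things 2 to 3 mm away from the fixed cameras, so I used averages.
- The outer lid sat about 2 mm off the stem's axis before I lifted it.
- When the gripper closed on the collar, the tool rose 2 mm with a 7.5 N push, so the lid is held a few millimetres higher on the collar than the listed grip point.

I never reached for the mug, cup, wax cake or the orange and purple look-alikes, and saw no sign that any had moved. I did not re-measure their positions at the end.

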